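Fit the tool-rest carriage to the lathe bed

TASK

Slide the tool-rest carriage onto the lathe's dovetail bed from the bed's open end, with its wing knob on the robot's side, until it meets the stop bar. Then tighten the wing knob clockwise as far as it goes, let go, and leave the other things on the bench where they are.

Things in the scene. Friction and masses are not known exactly. Their poses are not given: they have to be found in the camera images.
- lathe: Small bench lathe, fixed. Origin on the bench under the bed; y runs along the bed from its open end (-y, robot's right) to the headstock (+y), x away from the robot, z up; yaw within 0.25 rad. Grey base 90 mm wide (x), 41 high, y -150 to +250. Green headstock y 120 to 240, x +-50, 190 mm high; its brass socket (40 mm wide, axis 140 mm up) reaches out to y = 77.
- bed_mouth (a point): Middle of the dovetail rail's open end, level with the rail top (lathe y -150 mm, 65 mm above the bench); axes as the lathe's. Steel rail: top 60 mm wide, flanks narrowing downward to 44 mm at 14 mm below the top, on a 40 mm wide neck. Its first 18 mm is a tapered nose, at the tip 8 mm narrower in all and 3 mm lower.
- bed_home (a point): Point on the rail top, 110 mm along +y from bed_mouth, where the carriage's origin lies when its plate rests on the rail and touches the stop bar; axes as the lathe's. The stop bar crosses the rail 40 mm further along +y (face at lathe y = 0): 70 mm wide, 12 mm above the rail top.
- carriage: Loose tool-rest carriage, 0.4 to 0.7 kg, standing on the bench, yaw within 0.5 rad. Origin: centre of its plate's underside, 18 mm above the bench; y is its sliding direction, z up, knob at -x. Plate 90 (x) x 80 (y) x 12 mm. Under it along both sides 18 mm deep jaws, undercut to fit the rail with 2.2 mm play each side (about 3.5 mm upward). Slides with a few newtons.
- rest_blade (a point): Middle of the carriage's upright blade (the tool rest), where to grip from above; at (18, 0, 41) mm in the carriage's frame, axes as the carriage's. Dark steel, 16 mm thick (x, the grip width), 100 mm long (y), 38 mm high (z, +-19 about this point), on a foot 24 x 50 mm, 10 mm high, on the plate.
- clamp (a joint): Turn of the wing knob in rad: 0 slack, 1.4 tight at its end stop; starts between 0 and 0.2. Grows as the knob turns clockwise, seen looking down on the knob along its axis (towards the plate). Friction 0.12 N m; it stays where it is left.
- clamp_wing (a point): Middle of the knob's black wing, at (-69, 0, 45) mm in the carriage's frame. The knob axis leans 35 degrees from vertical to the carriage's -x side; this point's z points outward along it. Wing 60 mm long (point x), 12 thick (y, the grip width), 24 high (z), on an 11 mm stem. Turns with the knob: slack, the wing is 0.7 rad anticlockwise of straight up the slope; tight, 0.7 clockwise.
- pawn_a: Bystander, loose, standing; origin at the centre of its underside. Boxwood pawn, 34 mm diameter, 68 mm tall.
- pawn_b: Bystander, loose, standing; origin at the centre of its underside. Boxwood pawn, 34 mm diameter, 68 mm tall.
- king: Bystander, loose, standing; origin at the centre of its underside. Walnut king, 44 mm diameter, 114 mm tall, behind the lathe.
- spur_drive: Bystander, loose, standing; origin at the centre of its underside. Steel spur drive, 38 mm diameter, 63 mm tall.
- cup_chuck: Bystander, loose, standing; origin at the centre of its underside. Blued steel cup chuck, 50 mm diameter, 50 mm tall.
- wax_jar: Bystander, loose, standing; origin at the centre of its underside. Amber glass wax jar, 64 mm diameter, 60 mm tall, to the robot's right.

How it is judged:
By the outcome, as a careful person would: the job done as asked, in the order asked, and still so for the second after the job is handed in, with the robot touching nothing.
It also fails if it takes over 72 s, if anything falls off the work surface, if the arm or the gripper's body presses on something with over 40 N, if the wrist force passes 120 N, or if a joint passes its speed limit or range.

ROBOT

A 6-joint arm with a two-finger parallel gripper is mounted at the origin on the work surface. World frame = base frame: x ahead of the robot, y to its left, z up, the work surface at z = 0. Lengths are in mm, angles in rad, forces in N, time in s.
With the tool pointing down it reaches from about 350 to 875 mm from the base axis. Payload 4.2 kg.
Tool frame: the origin (TCP) lies at the very end of the fingers, on their centre line; the grasp point (between the pads) lies arm.hold_point_z behind it (arm.hold_point_z is the distance from the TCP to the grasp point, in mm); z points along the fingers, y is the direction in which the jaws open and shut (so a half turn about z gives the same grasp; the last joint's range is limited). The gripper opens to 85 mm and grips with 20 to 120 N. Pads are 22 mm wide; open, the fingers measure 114 mm over their backs; the gripper's body (76 mm by 85 mm) begins 54 mm behind the grasp point. The pads swing forward as they close: fully open they stand 13 mm farther back than shut.
Start: joints at [1.396, 0.385, 0.008, 0, -1.194, -0.259], TCP at [262.668, 567.102, 231.312] pointing down, gripper open.
Joint ranges: [-3.14, 3.14], [-1.21, 2.06], [-1.07, 1.41], [-3.16, 2.05], [-2.99, -0.16], [-3.1, 3.1]. Speed limits (rad/s): [2.79, 2.79, 3.14, 3.14, 3.14, 3.14].

INTERFACE

Orientations are given as a unit quaternion [x, y, z, w].
In Python, from bench import arm gives the robot as it stands.
- The arm moves only by the tool step_arm, never from a script. Its argument "series" is a list of rows, each a list of 6 numbers: the shift along the world's x, y, z scaled (see below), then the turn, a rotation vector about the world's x, y, z scaled (see below). A call has 1 to 12 rows; each row is the pose to reach, as a shift and turn from the pose commanded when the call began; what a row does not reach only later rows make up. The controller multiplies each number of a shift by 400 mm and each number of a turn by pi/2 rad. A row lasts 1/12 s, in which the tool goes at most 41.7 mm and 7.16 degrees, less where a joint would pass 70% of its speed; a pose out of reach is approached as far as the arm can. A call with a number of a shift or a turn outside -1 to 1 is refused whole. A call with a gripper value outside its range is refused whole. "jaw" is the opening, from -1 (shut) to 1 (fully open), set as the call begins (left out, the last holds). The fingers move at their own pace and stop on an object; the grip force is fixed at half the most. Time passes only in rows, so rows that repeat a pose let the fingers close. It gives the time, the measured TCP pose, the force and the opening at its end, in the units of the state.
- arm.read_state(): the state, without advancing time (a new reading comes with each control period).
- arm.get_image(name): name is "side" or "top" or "wrist"; returns a dict with "image" (400x640x3 uint8, red, green, blue), "camera_matrix" (3x3 intrinsics, pixels), "k1" (the pictures are not rectified: a ray, as slopes to the right and down, at radius r is drawn at 1 + k1 r^2 times it, then the intrinsics apply), "world_from_camera" (4x4, takes a point from camera to world coordinates). Camera axes: x right, y up, looking along -z (the intrinsics and any distortion apply to the point x, -y, -z); pixel columns grow to the right and rows downward; lengths in mm; the calibration is good to about 2 mm. A picture is of the moment at which its call begins. There is no depth.
- arm.job_done(): hands the job in, once; it reports no verdict.
The state is a dict: "clock": time; "joints": joint angles; "joint_vel": joint speeds; "joint_efforts": joint torques, N m; "position": TCP position; "ee_rot": TCP orientation; "contact_force": force on the tool from outside, world axes, zero at the start; "wrist_torque": the same for the moment, N m; "gripper_width": finger opening in mm.
Only numpy, scipy, OpenCV 4.12 (cv2) and the standard library are available. Lean on these libraries where they do the work, as an engineer would, in place of code of your own. Each camera call takes 0.05 s, during which the arm holds its last target.

## Working session

There is one attempt and no reset: what is moved stays moved. The work goes in short steps, Python scripts to look and compute and a tool call to move; the robot and the scene stay as the last step left them, time stands still between calls to the robot, and variables do not carry over. Pictures are saved under pics/ and viewed, and the job is handed in when it is done.

Besides the shell and the picture viewer there is one more tool, called after "Emit:" as name(argument=value, ...) on one line, values as JSON. step_arm: Moves the arm, as the interface text tells. Shifts and turns lie within -1 to 1; 1 stands for 400 mm of shift or pi/2 rad of turn. Its arguments: {"type":"object","properties":{"series":{"type":"array","items":{"type":"array","items":{"type":"number","minimum":-1,"maximum":1}}},"jaw":{"type":"number"}},"required":["series"]}

```bash
ls; mkdir -p pics; python3 - <<'E'
from bench import arm
import cv2
print(arm.read_state(), arm.hold_point_z)
for n in ["side","top","wrist"]:
    d=arm.get_image(n); cv2.imwrite(f"pics/a_{n}.png",d["image"][:,:,::-1])
    print(n,d["camera_matrix"].tolist(),d["k1"],d["world_from_camera"].round(3).tolist())
E
```

```text
pics
{'clock': 0.0, 'joints': array([ 1.39556844e+00,  3.85584488e-01,  6.60173913e-03, -5.07695406e-04,
       -1.19401647e+00, -2.58571617e-01]), 'joint_vel': array([ 2.44755391e-04, -1.48644321e-03, -4.60001348e-05, -1.32208586e-05,
        1.63845645e-03, -1.86010172e-03]), 'joint_efforts': array([-2.95900090e-04, -3.92286551e+01,  1.88402975e+01,  4.18608204e+00,
       -4.67573424e-03, -8.35341183e-06]), 'position': array([262.44920297, 566.56569764, 230.19402168]), 'ee_rot': array([ 9.76548545e-01, -2.15294379e-01, -1.89847595e-04,  1.11031633e-03]), 'contact_force': array([ 0.43448861, -0.84077858, -0.68922302]), 'wrist_torque': array([-0.07592564,  0.07309574, -0.00678919]), 'gripper_width': 85.44094448196586} 18.700000000000003
side [[387.3306064863766, 0.0, 317.68263280862675], [0.0, 387.3306064863766, 200.45246164833975], [0.0, 0.0, 1.0]] -0.01593729244569899 [[0.732, 0.414, -0.541, -62.699], [-0.681, 0.422, -0.599, -769.881], [-0.019, 0.807, 0.591, 778.954], [0.0, 0.0, 0.0, 1.0]]
top [[458.6201864261145, 0.0, 325.5345423638616], [0.0, 458.6201864261145, 205.4334265801609], [0.0, 0.0, 1.0]] -0.02427325274945797 [[0.01, 0.999, -0.048, 479.481], [-1.0, 0.01, 0.016, -71.665], [0.016, 0.048, 0.999, 1564.73], [0.0, 0.0, 0.0, 1.0]]
wrist [[276.9480276930767, 0.0, 319.87043401687214], [0.0, 276.9480276930767, 201.769992720676], [0.0, 0.0, 1.0]] -0.03798725235782819 [[-0.42, 0.867, 0.267, 329.656], [-0.907, -0.403, -0.121, 536.786], [0.003, -0.293, 0.956, 372.729], [0.0, 0.0, 0.0, 1.0]]
```

View pics/a_side.png

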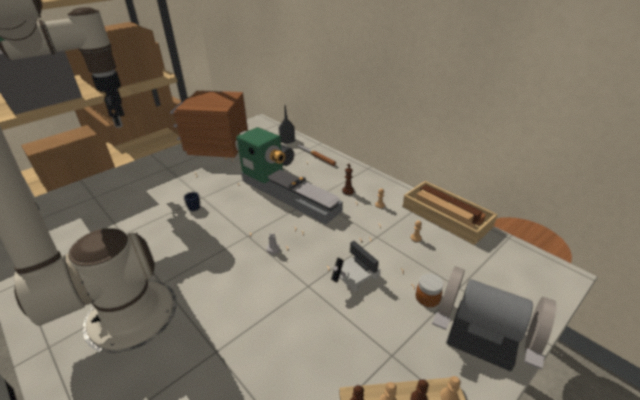

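View pics/a_top.png

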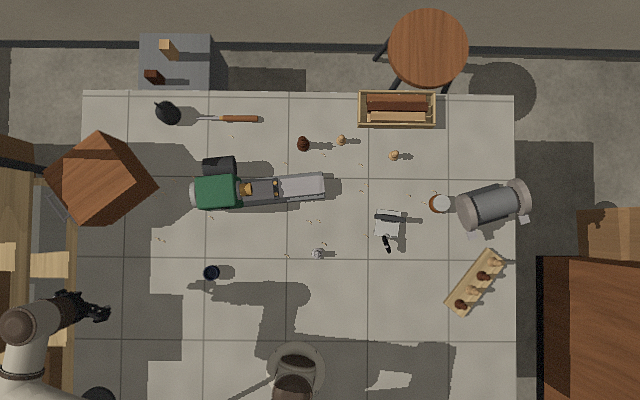

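View pics/a_wrist.png

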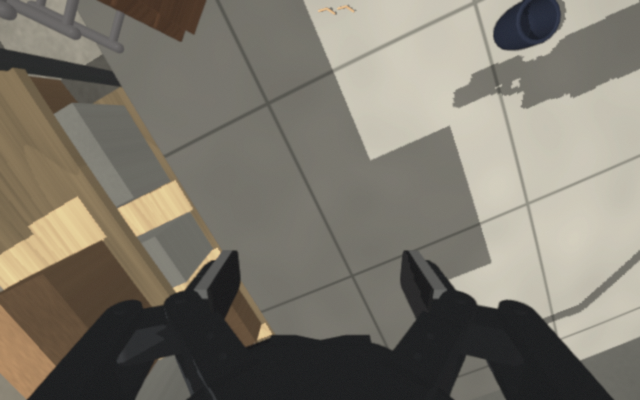

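Top view: the lathe spans u 192–325 at v≈187 (headstock left, open end right). The carriage is at (388,222), blade towards the top of the picture and knob at (387,243). I'll zoom in.

```bash
cat > h.py <<'E'
import numpy as np, cv2
from bench import arm
from scipy.spatial.transform import Rotation as R
def ray(d,px):
    K=d["camera_matrix"]; T=d["world_from_camera"]
    # distortion: single radial term; solved by OpenCV
    p=cv2.undistortPoints(np.array([[px]],float),K,np.array([d["k1"],0,0,0.]))[0,0]
    v=T[:3,:3]@np.array([p[0],-p[1],-1.]); return T[:3,3],v/np.linalg.norm(v)
def onz(d,px,z):
    o,v=ray(d,px); return o+v*(z-o[2])/v[2]
def proj(d,P):
    T=d["world_from_camera"]; c=np.linalg.inv(T)@np.append(P,1.)
    x=np.array([c[0],-c[1]])/-c[2]; x=x*(1+d["k1"]*(x@x)); K=d["camera_matrix"]
    return x*[K[0,0],K[1,1]]+[K[0,2],K[1,2]]
def tri(d1,p1,d2,p2):
    o1,v1=ray(d1,p1);o2,v2=ray(d2,p2)
    A=np.stack([v1,-v2],1); s=np.linalg.lstsq(A,o2-o1,rcond=None)[0]
    a=o1+v1*s[0];b=o2+v2*s[1]; return (a+b)/2,np.linalg.norm(a-b)
def crop(d,x0,y0,x1,y1,s,name):
    im=d["image"][y0:y1,x0:x1,::-1]; cv2.imwrite(name,cv2.resize(im,None,fx=s,fy=s,interpolation=cv2.INTER_CUBIC))
E
python3 - <<'E'
from h import *
t=arm.get_image("top"); s=arm.get_image("side")
crop(t,185,160,425,260,3.3,"pics/b_top.png")
crop(s,230,120,450,300,3.3,"pics/b_side.png")
E
```

```text
(no output)
```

View pics/b_top.png

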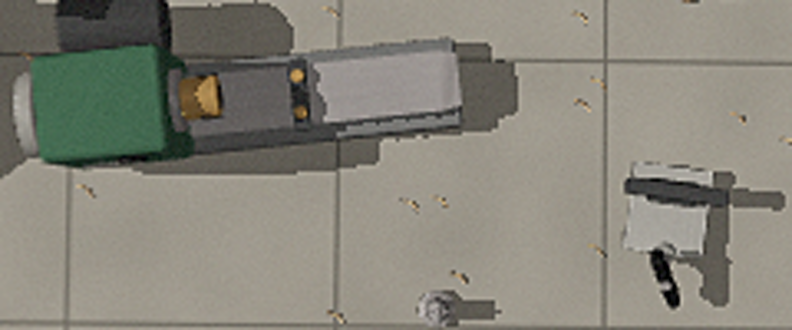

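View pics/b_side.png

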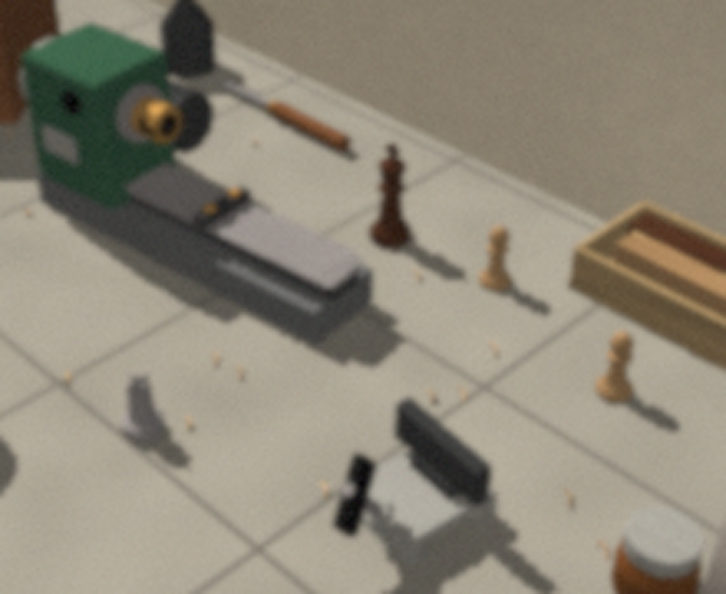

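```bash
python3 - <<'E'
from h import *
t=arm.get_image("top")
f=lambda x,y,z: onz(t,(185+x/3.3-.5,160+y/3.3-.5),z).round(1)
print("blade ends",f(626,183,78),f(730,197,78))
print("rail end corners",f(452,40,63),f(460,124,63))
print("stop bar",f(298,75,80),f(302,112,80))
print("headstock top", f(33,57,190),f(157,44,190),f(190,150,190),f(45,165,190))
print("socket tip",f(218,96,160))
print("spur",f(436,308,40))
print("base end corners",f(462,130,41), )
W=np.linalg.inv(np.eye(4))
s=arm.read_state(); w=arm.get_image("wrist")["world_from_camera"]
T=np.eye(4);T[:3,:3]=R.from_quat(s["ee_rot"]).as_matrix();T[:3,3]=s["position"]
print((np.linalg.inv(T)@w).round(3))
print(R.from_quat(s["ee_rot"]).as_matrix().round(3))
E
```

```text
blade ends [ 521.8 -253.3   78. ] [ 509.  -356.1   78. ]
rail end corners [663.1 -80.6  63. ] [579.3 -89.4  63. ]
stop bar [624.7  70.5  80. ] [588.3  66.1  80. ]
headstock top [627.8 301.2 190. ] [640.9 188.7 190. ] [544.6 156.9 190. ] [529.6 288.  190. ]
socket tip [596.5 136.8 160. ]
spur [395.5 -67.4  40. ]
base end corners [574.7 -91.8  41. ]
[[ 0.00000e+00  9.56000e-01  2.93000e-01  7.35160e+01]
 [ 1.00000e+00  0.00000e+00 -1.00000e-03 -8.82000e-01]
 [-1.00000e-03  2.93000e-01 -9.56000e-01 -1.42369e+02]
 [ 0.00000e+00  0.00000e+00  0.00000e+00  1.00000e+00]]
[[ 0.907 -0.42  -0.   ]
 [-0.42  -0.907 -0.001]
 [ 0.     0.001 -1.   ]]
```

Emit:
step_arm(series=[[0.26, -0.94, 0.05, 0, 0, -0.3], [0.26, -0.94, 0.05, 0, 0, -0.3], [0.26, -0.94, 0.05, 0, 0, -0.3], [0.26, -0.94, 0.05, 0, 0, -0.3], [0.26, -0.94, 0.05, 0, 0, -0.3], [0.26, -0.94, 0.05, 0, 0, -0.3], [0.26, -0.94, 0.05, 0, 0, -0.3], [0.26, -0.94, 0.05, 0, 0, -0.3], [0.26, -0.94, 0.05, 0, 0, -0.3], [0.26, -0.94, 0.05, 0, 0, -0.3], [0.26, -0.94, 0.05, 0, 0, -0.3], [0.26, -0.94, 0.05, 0, 0, -0.3]])

```text
clock: 1.35
position: [366.9, 190.4, 251.7]
ee_rot: [0.899, -0.438, 0.0, -0.001]
contact_force: [-0.8, 0.5, 0.9]
gripper_width: 85.4
```

Emit:
step_arm(series=[[0.37, -0.94, 0, 0, 0, -0.5], [0.37, -0.94, 0, 0, 0, -0.5], [0.37, -0.94, 0, 0, 0, -0.5], [0.37, -0.94, 0, 0, 0, -0.5], [0.37, -0.94, 0, 0, 0, -0.5], [0.37, -0.94, 0, 0, 0, -0.5], [0.37, -0.94, 0, 0, 0, -0.5], [0.37, -0.94, 0, 0, 0, -0.5], [0.37, -0.94, 0, 0, 0, -0.5], [0.37, -0.94, 0, 0, 0, -0.5], [0.37, -0.94, 0, 0, 0, -0.5], [0.37, -0.94, 0, 0, 0, -0.5]])

```text
clock: 2.35
position: [515.5, -185.2, 250.1]
ee_rot: [-0.663, 0.749, 0.001, -0.001]
contact_force: [-0.6, -0.4, -0.5]
gripper_width: 85.7
```

Emit:
step_arm(series=[[0, -0.3, 0, 0, 0, 0], [0, -0.3, 0, 0, 0, 0], [0, -0.3, 0, 0, 0, 0], [0, -0.3, 0, 0, 0, 0], [0, -0.3, 0, 0, 0, 0], [0, -0.3, 0, 0, 0, 0], [0, -0.3, 0, 0, 0, 0]], jaw=0.1)

```text
clock: 2.93
position: [515.1, -303.0, 251.5]
ee_rot: [-0.665, 0.747, 0.0, 0.0]
contact_force: [-0.6, 0.1, -0.1]
gripper_width: 47.1
```

```bash
python3 - <<'E'
from h import *
d=arm.get_image("wrist"); cv2.imwrite("pics/c_w.png",d["image"][:,:,::-1])
s=arm.read_state();print(s["clock"],s["position"],s["joints"].round(2),R.from_quat(s["ee_rot"]).as_matrix().round(3).tolist())
E
```

```text
2.9833 [ 515.09343119 -303.08294198  251.63633772] [-0.26  0.32 -0.03 -0.   -1.22  0.14] [[-0.117, -0.993, 0.0], [-0.993, 0.117, 0.0], [-0.0, -0.0, -1.0]]
```

View pics/c_w.png

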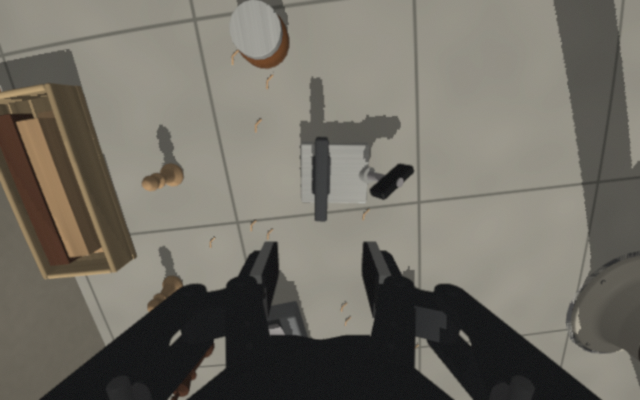

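```bash
python3 - <<'E'
from h import *
d=arm.get_image("wrist"); crop(d,280,120,430,235,5.2,"pics/d_w.png")
g=cv2.cvtColor(d["image"],cv2.COLOR_RGB2GRAY)
m=((g<75)).astype(np.uint8); m[235:]=0;m[:115]=0
n,l,st,ce=cv2.connectedComponentsWithStats(m)
for i in range(1,n):
    if st[i,4]>80: 
        ys,xs=np.where(l==i); r=cv2.minAreaRect(np.stack([xs,ys],1).astype(np.float32)); print(st[i],ce[i],r, cv2.boxPoints(r).round(1).tolist())
print(g[180,295:420:3])
E
```

```text
[   0  115   60  120 3390] [ 23.45634218 177.99498525] ((24.14150619506836, 175.68069458007812), (128.90789794921875, 42.98585891723633), 77.57405853271484) [[-10.699999809265137, 117.4000015258789], [31.299999237060547, 108.0999984741211], [59.0, 234.0], [17.0, 243.1999969482422]]
[  61  115   69  120 3176] [ 94.7418136  173.54534005] ((94.95470428466797, 174.51519775390625), (134.46405029296875, 26.63632583618164), 71.42073059082031) [[60.900001525878906, 115.0], [86.19999694824219, 106.5], [129.0, 234.0], [103.80000305175781, 242.5]]
[582 115  58 119 466] [602.89484979 174.9248927 ] ((611.2359008789062, 178.49847412109375), (51.773651123046875, 117.65359497070312), 20.185802459716797) [[566.5999755859375, 224.8000030517578], [607.2000122070312, 114.4000015258789], [655.7999877929688, 132.1999969482422], [615.2000122070312, 242.60000610351562]]
[  39  118   57  117 1724] [ 66.77262181 174.76392111] ((67.08932495117188, 175.96788024902344), (128.10708618164062, 14.601895332336426), 70.21891784667969) [[38.5, 118.19999694824219], [52.29999923706055, 113.19999694824219], [95.5999984741211, 233.8000030517578], [81.9000015258789, 238.6999969482422]]
[ 312  136   18   85 1222] [320.63829787 176.05319149] ((320.5, 178.0), (84.0, 17.0), 90.0) [[312.0, 136.0], [329.0, 136.0], [329.0, 220.0], [312.0, 220.0]]
[370 164  44  35 735] [390.25714286 180.66530612] ((389.33709716796875, 178.09669494628906), (23.785411834716797, 48.537109375), 48.01278305053711) [[363.29998779296875, 185.5], [399.3999938964844, 153.0], [415.29998779296875, 170.6999969482422], [379.29998779296875, 203.1999969482422]]
[160 168  13  12 100] [166.7  172.86] ((166.0, 173.5), (11.0, 12.0), 90.0) [[160.0, 168.0], [172.0, 168.0], [172.0, 179.0], [160.0, 179.0]]
[154 153 140 155 154 150  55  57  63  64  62  59 151 156 156 157 158 158
 158 158 159 159 148 141 142 139 133 118  49  20  21  21  21  21  69 125
  83 124 149 150 149 110]
```

View pics/d_w.png

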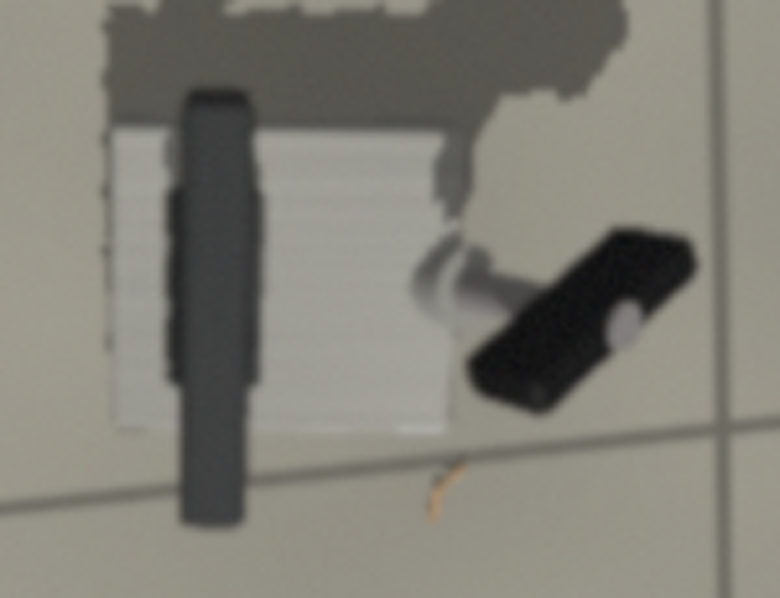

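The wrist crop shows the blade top from (217,105) to (212,522), plate corners at (110,128), (445,131), (446,431) and (113,430), and the wing lying from about (485,375) to (680,250).

```bash
python3 - <<'E'
from h import *
d=arm.get_image("wrist")
f=lambda x,y,z: onz(d,(280+x/5.2-.5,120+y/5.2-.5),z)
a,b=f(217,106,78),f(212,522,78)
print("blade",a,b,np.linalg.norm(a-b),"mid",(a+b)/2,"yaw",np.arctan2(-(b-a)[0],(b-a)[1]))
P=[f(*p,30) for p in [(110,128),(445,131),(446,431),(113,430)]]
for p in P: print(p)
print("sizes",[np.linalg.norm(P[i]-P[i-1]).round(1) for i in range(4)]); c=np.mean(P,0)
print("centre",c)
yd=(P[2]-P[1]+P[3]-P[0]);yaw=np.arctan2(-yd[0],yd[1]);xd=P[0]-P[1]+P[3]-P[2];print(yaw,np.arctan2(xd[1],xd[0]))
Rz=R.from_euler('z',yaw).as_matrix(); print("blade pred",c+Rz@[18,0,0])
print("blade width at mid", f(180,400,78)-f(246,400,78))
E
```

```text
blade [ 507.01030377 -351.9377312    78.        ] [ 519.20428321 -257.19300617   78.        ] 95.52620612012792 mid [ 513.10729349 -304.56536869   78.        ] yaw -0.1279998579297168
[ 534.34284746 -346.02207291   30.        ]
[ 451.50711258 -335.6004644    30.        ]
[ 456.76750791 -257.41114764   30.        ]
[ 544.298355   -267.96443287   30.        ]
sizes [np.float64(78.7), np.float64(83.5), np.float64(78.4), np.float64(88.2)]
centre [ 496.72895574 -301.74952945   30.        ]
-0.09707756635998085 -0.12249979184735038
blade pred [ 514.64420584 -303.49418235   30.        ]
blade width at mid [14.95945758 -1.75613381  0.        ]
```

Blade centre is about (513.5, −304) with yaw ≈ −0.125. Both views agree on this within about 2 mm, and the sizes match within about 4%. Next I'll measure the lathe from above with the wrist camera.

Emit:
step_arm(series=[[0.24, 0.83, 0.02, 0, 0, 0.1], [0.24, 0.83, 0.02, 0, 0, 0.1], [0.24, 0.83, 0.02, 0, 0, 0.1], [0.24, 0.83, 0.02, 0, 0, 0.1], [0.24, 0.83, 0.02, 0, 0, 0.1], [0.24, 0.83, 0.02, 0, 0, 0.1], [0.24, 0.83, 0.02, 0, 0, 0.1], [0.24, 0.83, 0.02, 0, 0, 0.1], [0.24, 0.83, 0.02, 0, 0, 0.1], [0.24, 0.83, 0.02, 0, 0, 0.1], [0.24, 0.83, 0.02, 0, 0, 0.1], [0.24, 0.83, 0.02, 0, 0, 0.1]])

```text
clock: 4.08
position: [610.2, 26.7, 259.4]
ee_rot: [0.72, -0.694, -0.0, 0.0]
contact_force: [0.6, -0.4, 0.0]
gripper_width: 47.0
```

```bash
python3 - <<'E'
from h import *
d=arm.get_image("wrist"); cv2.imwrite("pics/e_w.png",d["image"][:,:,::-1])
crop(d,265,40,415,240,3,"pics/e_wc.png")
import pickle; pickle.dump(d,open("e.pkl","wb"))
s=arm.read_state();print(s["clock"],s["position"],s["joint_vel"].round(3),R.from_quat(s["ee_rot"]).as_matrix().round(3).tolist())
E
```

```text
4.1333 [610.21350369  26.1346734  259.48037758] [-0.012 -0.002  0.001  0.     0.001 -0.   ] [[0.036, -0.999, -0.0], [-0.999, -0.036, -0.0], [0.0, 0.0, -1.0]]
```

View pics/e_w.png

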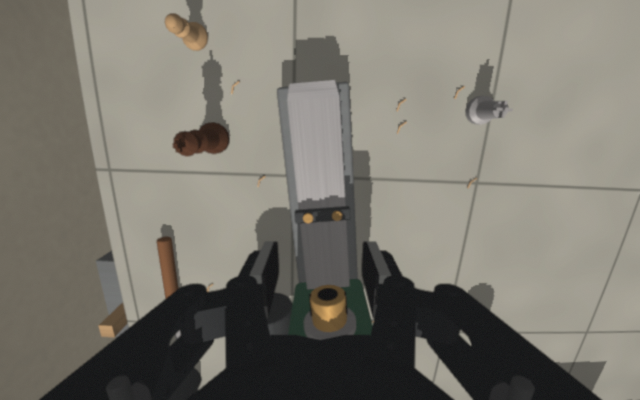

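View pics/e_wc.png

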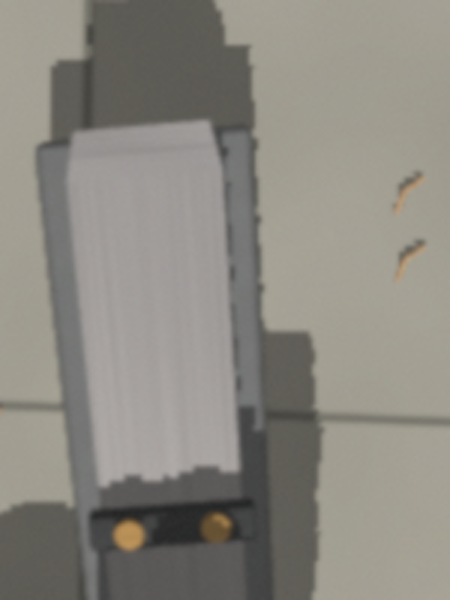

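The rail top is the bright strip: nose tip at crop (78..212, 125), full width from about y=180 with left edge x≈70 and right edge x≈220, and the dark stop bar at y≈505. I'll fit its edges.

```bash
python3 - <<'E'
from h import *
import pickle; d=pickle.load(open("e.pkl","rb"))
g=cv2.cvtColor(d["image"],cv2.COLOR_RGB2GRAY).astype(float)
print(g[140,280:356].astype(int)); 
L=[];Rr=[]
for v in range(102,194):
    row=g[v]; gr=np.diff(row)
    # strongest rise on left, fall on right, subpixel centroid
    for lst,lo,hi,sg in((L,284,304,1),(Rr,328,352,-1)):
        q=np.clip(sg*gr[lo:hi],0,None); k=np.argmax(q); a=max(k-2,0); w=q[a:k+3]
        lst.append(onz(d,(lo+a+(w*np.arange(len(w))).sum()/w.sum()+.5,v),65.)[:2])
def fit(P):
    P=np.array(P).astype(np.float32); vx,vy,x,y=cv2.fitLine(P,cv2.DIST_HUBER,0,.01,.01).ravel()
    if vy<0: vx,vy=-vx,-vy
    n=np.array([vy,-vx]); return np.array([x,y]),np.array([vx,vy]),np.std((P-[x,y])@n)
l=fit(L); r=fit(Rr); print(l,r)
for n,f in(("L",l),("R",r)): print(n,"yaw",np.arctan2(-f[1][0],f[1][1]))
u=l[1]+r[1];u/=np.linalg.norm(u); n=np.array([u[1],-u[0]])
print("width",(l[0]-r[0])@n)
c=(l[0]+r[0])/2; # nose end & stop
c0=(265,40)
tip=[onz(d,(265+x/3-.33,40+y/3-.33),62)[:2] for x,y in((78,132),(210,122))]
sb=[onz(d,(265+x/3-.33,40+y/3-.33),77)[:2] for x,y in((93,512),(252,500))]
print("tip",tip,"sb",sb)
for nm,P in(("tip",tip),("sb",sb)):
    m=np.mean(P,0); print(nm,"along",(m-c)@u,"across",(m-c)@n,"width",np.linalg.norm(P[0]-P[1]), "yaw",np.arctan2((P[0]-P[1])[1],(P[0]-P[1])[0]))
mid_n=(((l[0]+r[0])/2-c)@n)
a=(np.mean(tip,0)-c)@u; b=(np.mean(sb,0)-c)@u; print("len",b-a)
print("c",c,"u",u)
for nm,m in(("mouth from tip",c+u*a),("mouth from sb",c+u*(b-150)),("home from sb",c+u*(b-40))): print(nm,m)
E
```

```text
[152 138 120 110 113 116 116 117 117 119 126 143 155 157 159 161 161 160
 163 162 160 157 159 161 161 160 158 158 159 159 160 160 158 157 158 158
 159 159 159 159 158 159 157 156 157 157 158 158 158 160 160 158 157 156
 155 157 157 154 153 155 152 133 118 118 118 118 117 116 116 111 100 104
 138 159 163 162]
(array([644.6691  ,  -9.956129], dtype=float32), array([-0.11691693,  0.9931417 ], dtype=float32), np.float32(0.1018438)) (array([584.7592  , -12.181283], dtype=float32), array([-0.12072887,  0.9926855 ], dtype=float32), np.float32(0.20982355))
L yaw 0.11718495
R yaw 0.12102409
width 59.749878
tip [array([646.88388278, -82.70630679]), array([596.83430675, -88.09822052])] sb [array([637.9850767 ,  64.67312289]), array([572.73813685,  57.02422097])]
tip along -74.65591941350803 across -1.738241217671074 width 50.339177523379654 yaw 0.10731755558811185
sb along 72.51917730247517 across -0.7408597066109587 width 65.69375054283621 yaw 0.11669740730603163
len 147.17509671598322
c [614.7142    -11.0687065] u [-0.11882312  0.99291545]
mouth from tip [623.58502152 -85.19572245]
mouth from sb [623.92068534 -88.00061257]
home from sb [610.8501423  21.2200871]
```

Rail width measures 59.75 mm against 60 nominal, and the tip-to-stop length is 147 mm against 150. So the lathe yaw is 0.119, the mouth is about (623.7, −86.5) and home about (610.8, 21.3). Next I grasp the blade.

Emit:
step_arm(series=[[-0.24, -0.825, 0, 0, 0, -0.102], [-0.24, -0.825, 0, 0, 0, -0.102], [-0.24, -0.825, 0, 0, 0, -0.102], [-0.24, -0.825, 0, 0, 0, -0.102], [-0.24, -0.825, 0, 0, 0, -0.102], [-0.24, -0.825, -0.25, 0, 0, -0.102], [-0.24, -0.825, -0.3, 0, 0, -0.102], [-0.24, -0.825, -0.3, 0, 0, -0.102], [-0.24, -0.825, -0.3, 0, 0, -0.102], [-0.24, -0.825, -0.3, 0, 0, -0.102], [-0.24, -0.825, -0.3, 0, 0, -0.102], [-0.24, -0.825, -0.3, 0, 0, -0.102]])

```text
clock: 5.13
position: [514.0, -304.2, 139.4]
ee_rot: [-0.661, 0.75, 0.0, -0.0]
contact_force: [1.0, -0.5, 0.4]
gripper_width: 46.6
```

```bash
python3 - <<'E'
from h import *
d=arm.get_image("wrist"); cv2.imwrite("pics/f_w.png",d["image"][:,:,::-1])
s=arm.read_state();print(s["clock"],s["position"],R.from_quat(s["ee_rot"]).as_matrix().round(3).tolist())
for p in [(514-.125*-50,-304-50,78),(514-.125*50,-304+50,78)]: pass
c=np.array([513.5,-304,78]); u=np.array([.125,.992,0])
print(proj(d,c-50*u),proj(d,c+50*u),proj(d,s["position"]))
E
```

```text
5.1833 [ 515.1037379  -303.53096101  140.55765433] [[-0.123, -0.992, 0.002], [-0.992, 0.123, -0.001], [0.001, -0.002, -1.0]]
[319.26860504 151.1599639 ] [319.33010644 271.89865308] [316.36868719 254.29369436]
```

View pics/f_w.png

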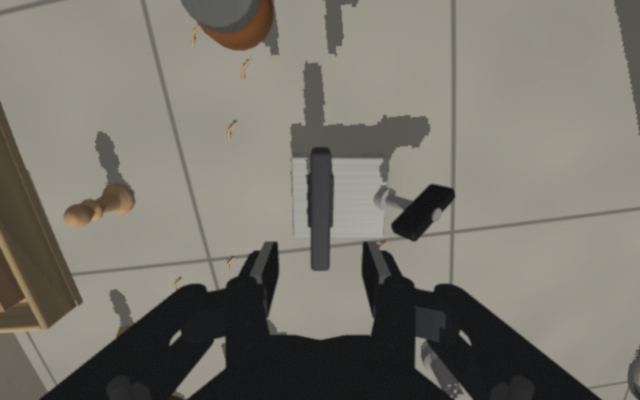

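The predicted blade ends (319,151) and (319,272) match what is seen at (320,150) and (320,270). I descend and close.

Emit:
step_arm(series=[[0, 0, -0.08, 0, 0, 0], [0, 0, -0.15, 0, 0, 0], [0, 0, -0.2, 0, 0, 0], [0, 0, -0.22, 0, 0, 0], [0, 0, -0.24, 0, 0, 0], [0, 0, -0.24, 0, 0, 0], [0, 0, -0.24, 0, 0, 0]])

```text
clock: 5.77
position: [515.9, -302.8, 44.7]
ee_rot: [-0.663, 0.749, -0.001, 0.001]
contact_force: [0.7, 0.2, 0.1]
gripper_width: 47.1
```

Emit:
step_arm(series=[[0, 0, 0, 0, 0, 0], [0, 0, 0, 0, 0, 0], [0, 0, 0, 0, 0, 0], [0, 0, 0, 0, 0, 0], [0, 0, 0, 0, 0, 0], [0, 0, 0, 0, 0, 0], [0, 0, 0, 0, 0, 0], [0, 0, 0, 0, 0, 0]], jaw=-1)

```text
clock: 6.43
position: [514.8, -303.0, 44.6]
ee_rot: [-0.662, 0.749, -0.0, 0.0]
contact_force: [-2.1, 2.0, 5.9]
gripper_width: 15.5
```

```bash
python3 - <<'E'
from h import *
d=arm.get_image("wrist"); cv2.imwrite("pics/g_w.png",d["image"][:,:,::-1])
s=arm.read_state();print(s["clock"],s["position"],s["joints"],s["contact_force"],s["gripper_width"],R.from_quat(s["ee_rot"]).as_matrix().round(3).tolist())
E
```

```text
6.4833 [ 514.86673473 -303.0347702    44.59048616] [-2.61111940e-01  5.28898561e-01 -2.82976832e-01  2.32433038e-04
 -7.57840035e-01  1.38241369e-01] [-1.10874233  2.50312209  4.88391475] 15.280117229105349 [[-0.122, -0.992, 0.001], [-0.992, 0.122, -0.0], [0.0, -0.001, -1.0]]
```

View pics/g_w.png

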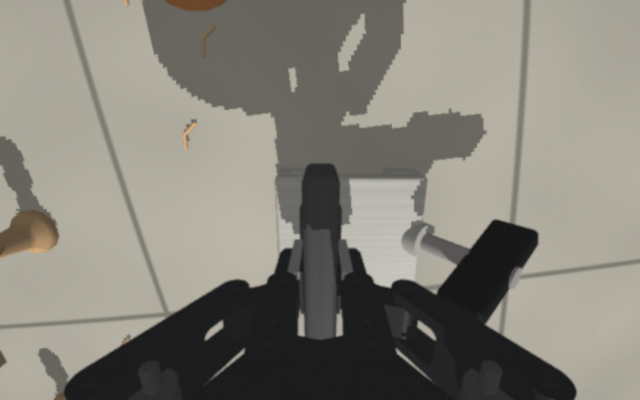

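```bash
python3 - <<'E'
from h import *
d=arm.get_image("wrist");s=arm.read_state()
M=R.from_quat(s["ee_rot"]).as_matrix()
print(proj(d,s["position"]+M@[50,0,-33.4]))
g=cv2.cvtColor(d["image"],cv2.COLOR_RGB2GRAY)
for v in (185,200): print(v,g[v,295:345])
e=onz(d,(321,178),78); print(e, (e-s["position"])@M)
E
```

```text
[317.41982671 178.5775729 ]
185 [109 110 110 109 109 104  85  58  43  43  45  46  44  45  45  45  46  46
  46  46  46  46  46  46  45  47  46  46  46  45  47  46  46  46  47  47
  45  46  46  45  46  46  45  47  63  93 107 109 109 109]
200 [108 107 109 108 107 105  87  63  46  43  44  44  44  47  46  46  45  46
  47  47  46  45  47  47  46  47  46  45  46  47  47  47  47  46  47  46
  44  46  47  47  45  46  46  54  78  98 107 107 107 109]
[ 507.23312012 -352.71836333   78.        ] [ 50.23622126   1.43685132 -33.3987416 ]
```

Gripped at 15.3 mm opening. With the blade centred in the jaws, the wrist camera reads about 1.4 mm low in x, so I add that to the rail position. Next I lift and carry to 25 mm before the mouth.

```bash
python3 - <<'E'
from h import *
t=arm.get_image("top")
for n,p,z in (("pawn",(340,141),40),("pawn",(394,156),40),("king",(303,144),60),("jar",(440,204),60),("spur",(317,253),40),("cup",(211,272),40)): print(n,onz(t,p,z).round())
E
```

```text
pawn [ 770. -142.   40.]
pawn [ 721. -324.   40.]
king [755. -19.  60.]
jar [ 561. -473.   60.]
spur [395. -69.  40.]
cup [329. 280.  40.]
```

Emit:
step_arm(series=[[0, 0, 0.03, 0, 0, 0], [0, 0, 0.07, 0, 0, 0], [0, 0, 0.13, 0, 0, 0], [0, 0, 0.2, 0, 0, 0], [0, 0, 0.22, 0, 0, 0], [0, 0, 0.22, 0, 0, 0], [0, 0, 0.22, 0, 0, 0]])

```text
clock: 7.17
position: [513.7, -302.2, 129.8]
ee_rot: [-0.662, 0.749, 0.001, 0.0]
contact_force: [0.2, 1.2, -6.5]
gripper_width: 15.3
```

Emit:
step_arm(series=[[0.04, 0.045, 0, 0, 0, 0.02], [0.11, 0.12, 0, 0, 0, 0.05], [0.18, 0.2, 0, 0, 0, 0.08], [0.25, 0.28, 0, 0, 0, 0.11], [0.3, 0.34, 0, 0, 0, 0.14], [0.33, 0.37, 0, 0, 0, 0.15], [0.34, 0.385, 0, 0, 0, 0.154], [0.34, 0.385, 0, 0, 0, 0.154], [0.34, 0.385, 0, 0, 0, 0.154], [0.34, 0.385, 0, 0, 0, 0.154]])

```text
clock: 8.0
position: [649.0, -150.0, 130.1]
ee_rot: [0.747, -0.664, -0.001, 0.001]
contact_force: [0.3, -0.6, -5.4]
gripper_width: 15.0
```

```bash
python3 - <<'E'
from h import *
s=arm.read_state();M=R.from_quat(s["ee_rot"]).as_matrix()
print(s["clock"],s["position"],s["contact_force"],s["wrist_torque"],s["gripper_width"],M.round(4).tolist())
for n in("wrist","side"):
  d=arm.get_image(n); cv2.imwrite(f"pics/i_{n}.png",d["image"][:,:,::-1])
crop(d,230,130,400,260,4.5,"pics/i_sidec.png")
E
```

```text
8.0 [ 649.02166101 -149.9725777   130.11192806] [ 0.33785663 -0.58886875 -5.36532245] [ 0.037321   -0.07512466 -0.01819156] 15.005952903130447 [[0.1171, -0.9931, -0.0031], [-0.9931, -0.1171, 0.0002], [-0.0005, 0.003, -1.0]]
```

View pics/i_wrist.png

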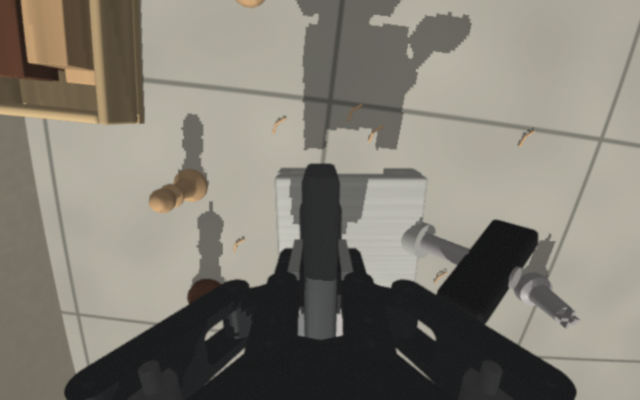

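View pics/i_sidec.png

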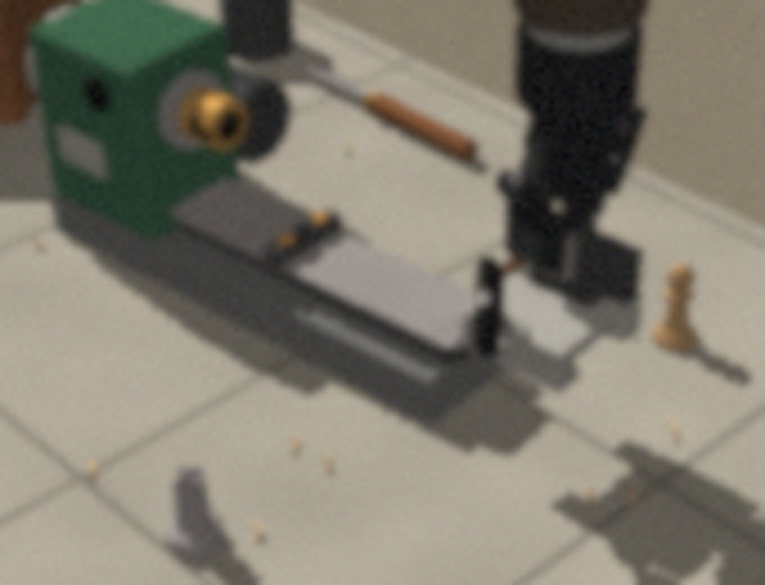

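The carriage hangs level, unchanged in the wrist view from the grip picture. I lower to rail height.

Emit:
step_arm(series=[[0.004, 0.002, -0.03, 0, 0, 0], [0.004, 0.002, -0.06, 0, 0, 0], [0.004, 0.002, -0.085, 0, 0, 0], [0.004, 0.002, -0.093, 0, 0, 0], [0.004, 0.002, -0.093, 0, 0, 0], [0.004, 0.002, -0.093, 0, 0, 0]])

```text
clock: 8.6
position: [652.2, -148.2, 93.5]
ee_rot: [0.748, -0.664, -0.0, 0.0]
contact_force: [-0.1, -0.2, -5.0]
gripper_width: 15.2
```

```bash
python3 - <<'E'
from h import *
d=arm.get_image("side"); P=[];Q=[]
for i in range(6):
    s=arm.read_state();P.append(s["position"]);Q.append(R.from_quat(s["ee_rot"]).as_matrix()[:,0]); d=arm.get_image("side")
p=np.mean(P,0); x=np.mean(Q,0); print(s["clock"],p,np.std(P,0),"yaw",np.arctan2(x[0],-x[1]))
n=np.array([.993,.119]);u=np.array([-.119,.993]); e=p[:2]-[650.7,-148.9]; print("across",e@n,"along",e@u, s["joint_vel"].round(4))
crop(d,300,160,400,240,7,"pics/j_s.png")
t=arm.get_image("top"); crop(t,290,150,390,250,7,"pics/j_t.png")
E
```

```text
8.9 [ 652.73087846 -148.09728865   94.68298362] [0.10056716 0.04939088 0.20426529] yaw 0.11933758132249742
across 2.112184965649536 along 0.5554178365728986 [ 0.0008  0.0001 -0.0059 -0.0026 -0.0005 -0.0014]
```

View pics/j_s.png

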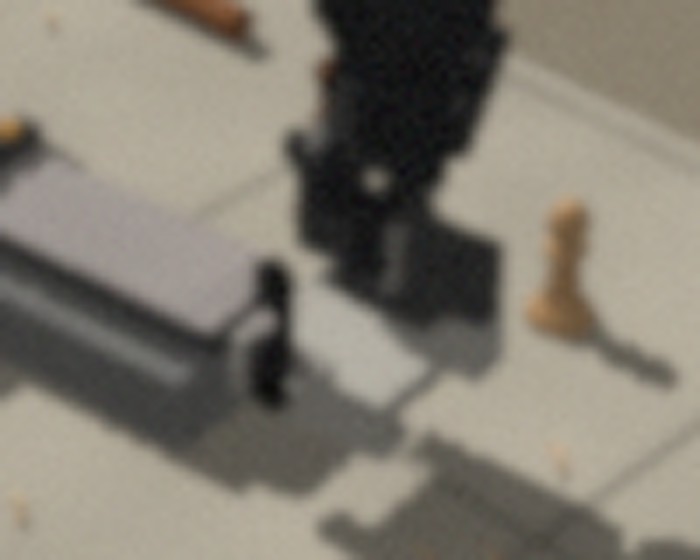

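View pics/j_t.png

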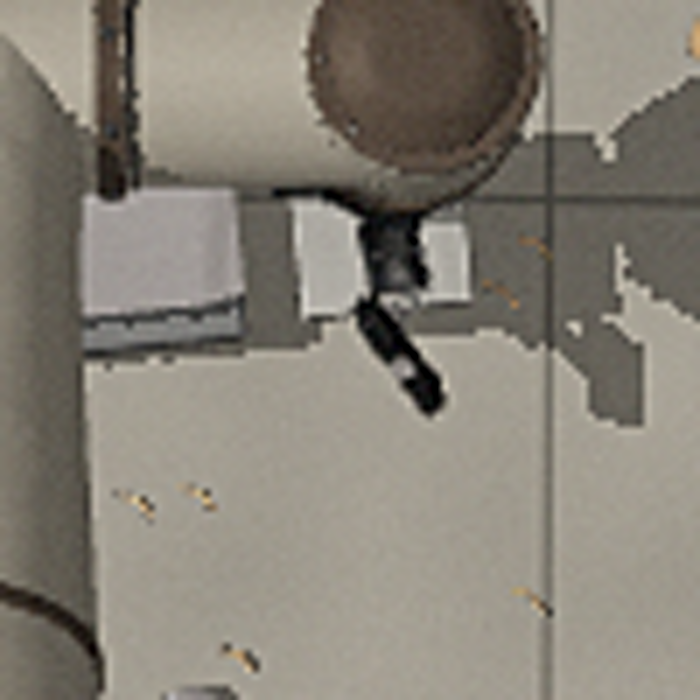

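Readings wander by about 1 mm, so I'll check the carriage against the rail in one and the same top image, fitting their near edges.

```bash
python3 - <<'E'
from h import *
# rail/plate near edges (sub-pixel falling gradient going down a column)
ims=[arm.get_image("top") for _ in range(4)]; d=ims[0]
g=np.mean([cv2.cvtColor(i["image"],cv2.COLOR_RGB2GRAY).astype(float) for i in ims],0)
u=np.array([-.119,.993]);n=np.array([.993,.119]); m=np.array([625.1,-86.5])
for nm,cols,lo,hi,z in (("rail",range(304,321),188,198,65.),("plateA",range(335,341),188,200,77.5),("plateB",range(351,356),186,198,77.5)):
    A=[]
    for c in cols:
        q=np.clip(-np.diff(g[lo:hi,c]),0,None);k=np.argmax(q);a=max(k-1,0);w=q[a:k+2]
        v=lo+a+(w*np.arange(len(w))).sum()/w.sum()+.5
        P=onz(d,(c,v),z)[:2]; A.append(((P-m)@n,(P-m)@u,v))
    A=np.array(A); print(nm,A.round(1).tolist(), "median",np.median(A[:,0]))
for i in range(3):
    s=arm.read_state(); w=arm.get_image("wrist")["world_from_camera"]
    T=np.eye(4);T[:3,:3]=R.from_quat(s["ee_rot"]).as_matrix();T[:3,3]=s["position"]; print(s["position"],(np.linalg.inv(T)@w)[:3,3], w[:3,3])
E
```

```text
rail [[-30.5, 66.5, 194.5], [-30.9, 63.2, 194.5], [-31.2, 59.9, 194.5], [-31.0, 56.6, 194.3], [-31.5, 53.4, 194.4], [-30.7, 50.0, 194.0], [-31.2, 46.8, 194.0], [-31.4, 43.5, 194.0], [-30.8, 40.1, 193.7], [-31.2, 36.9, 193.7], [-30.8, 33.5, 193.5], [-31.2, 30.3, 193.5], [-31.5, 27.0, 193.5], [-31.4, 23.7, 193.3], [-31.7, 20.5, 193.3], [-30.9, 17.1, 193.0], [-30.3, 13.7, 192.7]] median -31.153539003308587
plateA [[-42.4, -34.0, 194.5], [-42.7, -37.2, 194.5], [-43.1, -40.5, 194.5], [-43.4, -43.7, 194.5], [-43.5, -47.0, 194.4], [-40.1, -50.6, 193.2]] median -42.89798646126491
plateB [[-41.7, -86.5, 192.6], [-41.9, -89.8, 192.5], [-42.2, -93.0, 192.5], [-42.6, -96.2, 192.5], [-42.9, -99.5, 192.5]] median -42.233382615262315
[ 652.27934932 -148.0875515    94.18664206] [  73.44082826    0.71531535 -142.40422571] [ 660.2848159  -221.08956163  236.59327622]
[ 652.2772685  -148.08642062   94.16866843] [  73.44127005    0.71376471 -142.38359589] [ 660.28325426 -221.09384547  236.55208774]
[ 652.26630905 -148.09616015   94.12728428] [  73.43666667    0.71326364 -142.39498729] [ 660.28400584 -221.09696817  236.52245178]
```

The same-image check puts the carriage 2–3 mm too far in +x, and the state agrees at about +2. I correct by −2.6 mm across and −1.5 mm in z, then enter the nose slowly.

Emit:
step_arm(series=[[-0.0065, -0.001, -0.004, 0, 0, 0], [-0.0065, -0.001, -0.004, 0, 0, 0], [-0.0095, 0.024, -0.004, 0, 0, 0], [-0.0125, 0.049, -0.004, 0, 0, 0], [-0.0145, 0.064, -0.004, 0, 0, 0], [-0.016, 0.079, -0.004, 0, 0, 0], [-0.0175, 0.089, -0.004, 0, 0, 0], [-0.019, 0.099, -0.004, 0, 0, 0]])

```text
clock: 10.02
position: [644.7, -107.7, 92.6]
ee_rot: [0.748, -0.663, 0.0, -0.0]
contact_force: [0.1, 0.6, -5.6]
gripper_width: 15.4
```

```bash
cat > st.py <<'E'
from h import *
P=[]
for i in range(3):
    arm.get_image("side"); s=arm.read_state(); P.append(np.r_[s["position"],s["contact_force"],s["wrist_torque"]])
p=np.mean(P,0); M=R.from_quat(s["ee_rot"]).as_matrix(); x=M[:,0]
n=np.array([.993,.119]);u=np.array([-.119,.993]); e=p[:2]-[650.7,-148.9]
print("t",round(s["clock"],2),p.round(2),"yaw",round(np.arctan2(x[0],-x[1]),4),"across",(e@n).round(2),"along(mouth at 25, home at 175)",(e@u).round(2),"Fn",(p[3:5]@n).round(1),"Fu",(p[3:5]@u).round(1),s["gripper_width"])
E
python3 st.py
```

```text
t 10.17 [ 6.4466e+02 -1.0766e+02  9.2610e+01  4.7000e-01  4.4000e-01 -5.7300e+00
  3.0000e-02 -7.0000e-02  4.0000e-02] yaw 0.1198 across -1.09 along(mouth at 25, home at 175) 41.67 Fn 0.5 Fu 0.4 15.097123534215283
```

It is about 17 mm into the nose with no contact force. I continue gently.

Emit:
step_arm(series=[[-0.0015, 0.012, 0, 0, 0, 0], [-0.003, 0.024, 0, 0, 0, 0], [-0.0045, 0.036, 0, 0, 0, 0], [-0.006, 0.048, 0, 0, 0, 0], [-0.0075, 0.06, 0, 0, 0, 0]])

```text
clock: 10.58
position: [641.6, -84.0, 92.5]
ee_rot: [0.748, -0.664, 0.0, -0.0]
contact_force: [-1.2, -0.8, -5.6]
gripper_width: 15.2
```

```bash
python3 st.py; python3 - <<'E'
from h import *
d=arm.get_image("side"); crop(d,270,140,390,240,6,"pics/k_s.png")
E
```

```text
t 10.73 [ 6.4163e+02 -8.3560e+01  9.2550e+01  9.0000e-02  2.0000e-01 -5.2700e+00
  7.0000e-02 -6.0000e-02 -2.0000e-02] yaw 0.12 across -1.24 along(mouth at 25, home at 175) 65.97 Fn 0.1 Fu 0.2 15.196817406752864
```

View pics/k_s.png

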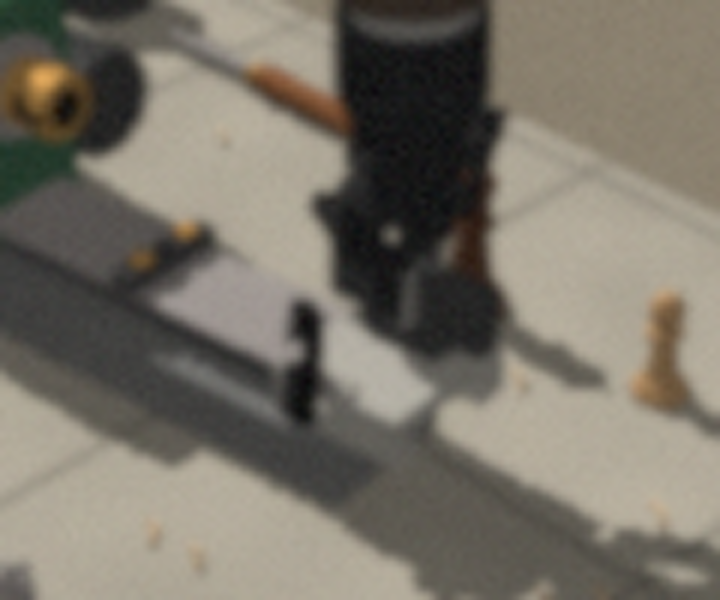

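It is free-floating on the rail, with the weight still on the arm. I slide on most of the way.

Emit:
step_arm(series=[[-0.002, 0.018, 0, 0, 0, 0], [-0.006, 0.048, 0, 0, 0, 0], [-0.0095, 0.08, 0, 0, 0, 0], [-0.0135, 0.112, 0, 0, 0, 0], [-0.017, 0.144, 0, 0, 0, 0], [-0.021, 0.176, 0, 0, 0, 0], [-0.0245, 0.205, 0, 0, 0, 0], [-0.027, 0.225, 0, 0, 0, 0], [-0.028, 0.234, 0, 0, 0, 0], [-0.028, 0.234, 0, 0, 0, 0]])

```text
clock: 11.62
position: [630.5, 10.2, 92.6]
ee_rot: [0.748, -0.663, 0.0, -0.0]
contact_force: [-0.3, 0.2, -5.7]
gripper_width: 15.4
```

```bash
python3 st.py
```

```text
t 11.77 [ 6.3051e+02  9.1000e+00  9.2530e+01  1.8000e-01  3.6000e-01 -5.5800e+00
  0.0000e+00 -1.2000e-01 -1.0000e-02] yaw 0.1187 across -1.25 along(mouth at 25, home at 175) 159.3 Fn 0.2 Fu 0.3 14.984929695100158
```

Emit:
step_arm(series=[[0, 0, -0.003, 0, 0, 0], [-0.001, 0.01, -0.003, 0, 0, 0], [-0.002, 0.02, -0.003, 0, 0, 0], [-0.003, 0.025, -0.003, 0, 0, 0], [-0.003, 0.025, -0.003, 0, 0, 0]])

```text
clock: 12.18
position: [629.5, 19.5, 91.7]
ee_rot: [0.748, -0.664, 0.0, -0.0]
contact_force: [-0.0, -0.3, -2.2]
gripper_width: 15.0
```

Emit:
step_arm(series=[[-0.0005, 0.004, 0, 0, 0, 0], [-0.0005, 0.004, 0, 0, 0, 0]])

```text
clock: 12.35
position: [629.3, 20.9, 91.7]
ee_rot: [0.748, -0.664, 0.0, -0.0]
contact_force: [-0.1, -0.4, -3.3]
gripper_width: 15.3
```

Emit:
step_arm(series=[[-0.0005, 0.004, 0, 0, 0, 0], [-0.0005, 0.004, 0, 0, 0, 0]])

```text
clock: 12.52
position: [629.1, 22.3, 91.6]
ee_rot: [0.748, -0.664, 0.0, -0.0]
contact_force: [-0.1, -1.1, -0.9]
gripper_width: 15.2
```

```bash
python3 st.py
```

```text
t 12.67 [ 6.2908e+02  2.2370e+01  9.1640e+01  6.4000e-01 -5.6000e-01 -1.5600e+00
 -2.1000e-01 -6.0000e-02 -1.0000e-02] yaw 0.1193 across -1.09 along(mouth at 25, home at 175) 172.65 Fn 0.6 Fu -0.6 15.150251434559154
```

Emit:
step_arm(series=[[-0.0004, 0.003, 0, 0, 0, 0], [-0.0004, 0.003, 0, 0, 0, 0]])

```text
clock: 12.83
position: [628.9, 23.4, 91.7]
ee_rot: [0.748, -0.664, 0.0, -0.0]
contact_force: [-0.4, -2.4, -0.4]
gripper_width: 15.5
```

Emit:
step_arm(series=[[-0.0004, 0.003, 0, 0, 0, 0], [-0.0004, 0.003, 0, 0, 0, 0]])

```text
clock: 13.0
position: [628.8, 24.6, 91.6]
ee_rot: [0.748, -0.664, 0.0, -0.0]
contact_force: [0.3, -2.2, -0.0]
gripper_width: 15.5
```

Emit:
step_arm(series=[[-0.0004, 0.003, 0, 0, 0, 0], [-0.0004, 0.003, 0, 0, 0, 0]])

```text
clock: 13.17
position: [628.6, 25.9, 91.6]
ee_rot: [0.748, -0.664, 0.0, -0.0]
contact_force: [-0.5, -2.9, -0.1]
gripper_width: 15.4
```

```bash
python3 st.py
```

```text
t 13.32 [ 6.286e+02  2.587e+01  9.161e+01  2.800e-01 -3.000e+00  6.400e-01
 -7.500e-01 -1.400e-01 -5.000e-02] yaw 0.1192 across -1.14 along(mouth at 25, home at 175) 176.18 Fn -0.1 Fu -3.0 15.14708025298023
```

Emit:
step_arm(series=[[-0.0004, 0.003, 0, 0, 0, 0], [-0.0004, 0.003, 0, 0, 0, 0]])

```text
clock: 13.48
position: [628.5, 26.3, 91.7]
ee_rot: [0.748, -0.664, 0.001, 0.0]
contact_force: [-0.5, -4.9, 1.5]
gripper_width: 15.1
```

Emit:
step_arm(series=[[-0.0004, 0.003, 0, 0, 0, 0], [-0.0004, 0.003, 0, 0, 0, 0]])

```text
clock: 13.65
position: [628.5, 26.5, 91.7]
ee_rot: [0.748, -0.664, 0.001, 0.001]
contact_force: [2.0, -9.6, 0.9]
gripper_width: 15.2
```

```bash
python3 st.py; python3 - <<'E'
from h import *
d=arm.get_image("side"); crop(d,250,140,370,240,6,"pics/l_s.png")
t=arm.get_image("wrist"); cv2.imwrite("pics/l_w.png",t["image"][:,:,::-1])
t=arm.get_image("top"); crop(t,230,150,340,240,7,"pics/l_t.png")
E
```

```text
t 13.8 [ 6.2852e+02  2.6440e+01  9.1760e+01  2.2100e+00 -9.0000e+00  2.1000e-01
 -2.6100e+00 -6.3000e-01 -3.0000e-02] yaw 0.119 across -1.16 along(mouth at 25, home at 175) 176.76 Fn 1.1 Fu -9.2 15.285549167275855
```

View pics/l_s.png

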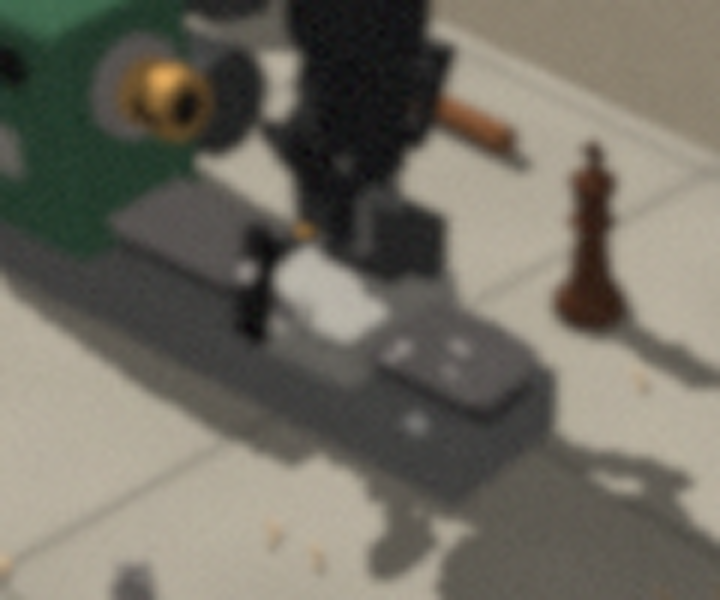

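View pics/l_w.png

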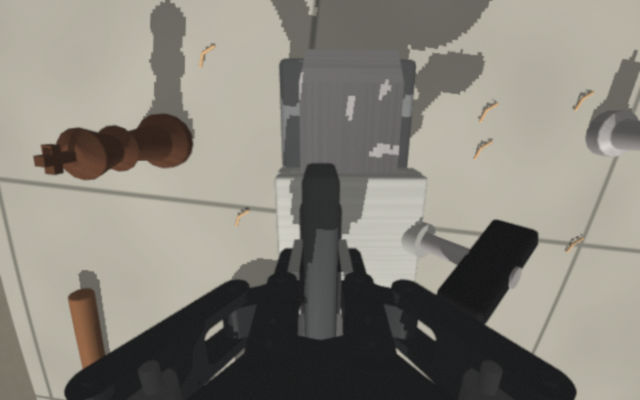

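View pics/l_t.png

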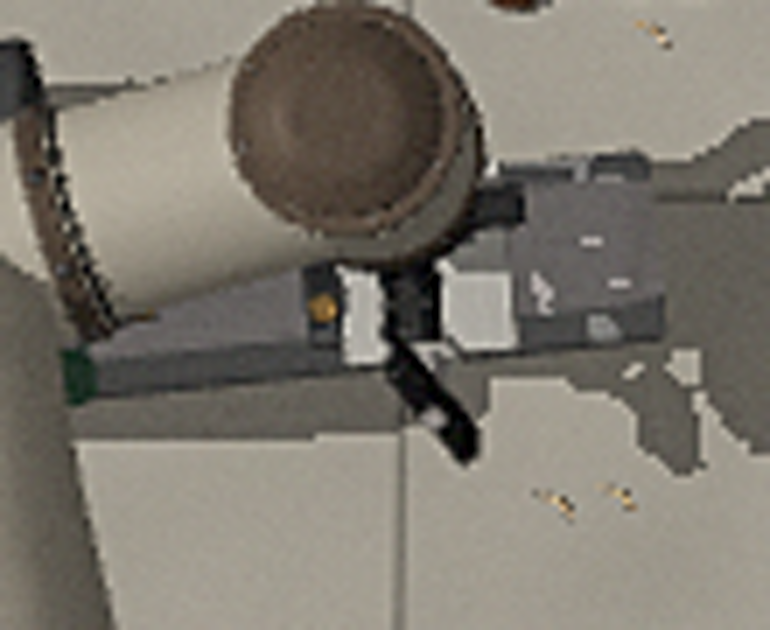

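Contact with the stop is clear: force jumped from 3 to 9 N and motion halted. The wrist and top views show the plate on the rail against the stop bar (crop x≈343). I release and lift.

Emit:
step_arm(series=[[0, 0, 0, 0, 0, 0], [0, 0, 0, 0, 0, 0], [0, 0, 0, 0, 0, 0], [0, 0, 0, 0, 0, 0], [0, 0, 0, 0, 0, 0], [0, 0, 0, 0, 0, 0]], jaw=0)

```text
clock: 14.45
position: [628.0, 28.7, 91.3]
ee_rot: [0.748, -0.664, -0.0, -0.0]
contact_force: [-0.2, -0.2, 0.5]
gripper_width: 42.4
```

Emit:
step_arm(series=[[0, 0, 0.05, 0, 0, 0], [0, 0, 0.12, 0, 0, 0], [0, 0, 0.2, 0, 0, 0], [0, 0, 0.3, 0, 0, 0], [-0.1, 0, 0.4, 0, 0, 0], [-0.2, 0, 0.4, 0, 0, 0], [-0.25, 0, 0.4, 0, 0, 0], [-0.25, 0, 0.4, 0, 0, 0], [-0.25, 0, 0.4, 0, 0, 0]])

```text
clock: 15.2
position: [527.1, 28.4, 252.6]
ee_rot: [0.748, -0.663, 0.001, -0.001]
contact_force: [0.1, 0.3, -0.4]
gripper_width: 42.8
```

```bash
python3 - <<'E'
from h import *
s=arm.read_state();print(s["clock"],s["position"],s["joints"].round(2),R.from_quat(s["ee_rot"]).as_matrix().round(3).tolist())
d=arm.get_image("wrist"); cv2.imwrite("pics/m_w.png",d["image"][:,:,::-1])
import pickle; pickle.dump(d,open("m.pkl","wb"))
t=arm.get_image("top"); crop(t,230,150,340,240,7,"pics/m_t.png")
E
```

```text
15.2 [527.06779304  28.42260164 252.57065776] [ 0.36  0.2  -0.2  -0.   -1.17 -0.24] [[0.12, -0.993, 0.002], [-0.993, -0.12, 0.001], [-0.001, -0.002, -1.0]]
```

View pics/m_w.png

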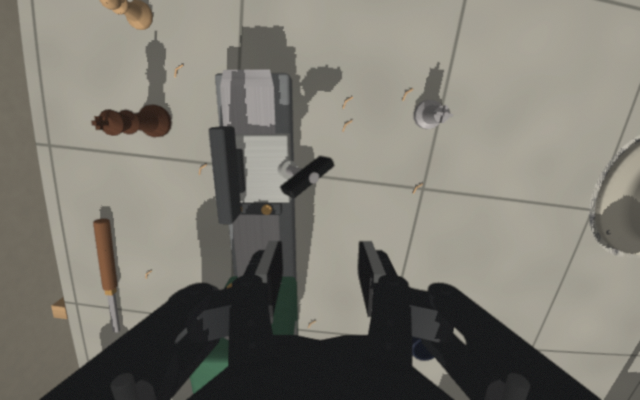

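View pics/m_t.png

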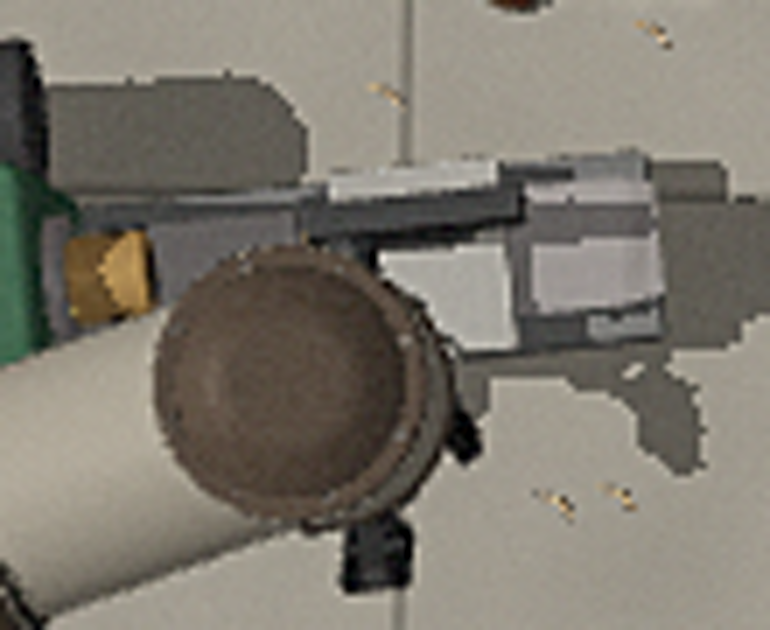

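Carriage remains against the stop. The wing is at about (308,176) in the wrist view; I measure its angle by casting rays onto the wing's top plane.

```bash
python3 - <<'E'
from h import *
import pickle; d=pickle.load(open("m.pkl","rb"))
crop(d,205,115,345,235,5.5,"pics/m_wc.png")
g=cv2.cvtColor(d["image"],cv2.COLOR_RGB2GRAY)
m=np.zeros_like(g); m[150:205,275:340]=(g[150:205,275:340]<50)
n,l,st,ce=cv2.connectedComponentsWithStats(m); print(st[1:],ce[1:])
E
```

```text
[[282 157  51  41 792]] [[305.91540404 176.08838384]]
```

View pics/m_wc.png

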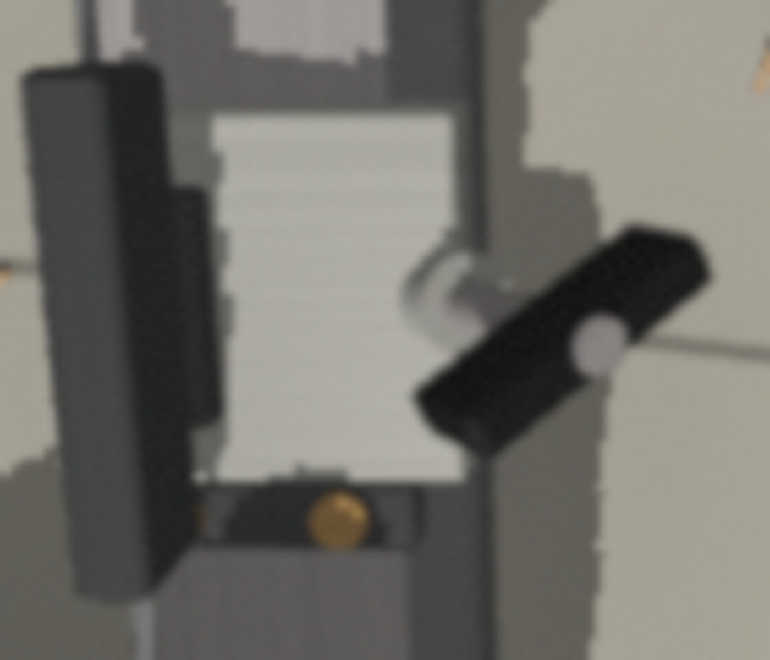

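```bash
cat > wing.py <<'E'
from h import *
YAW=.119
Rz=R.from_euler('z',YAW).as_matrix(); s35,c35=np.sin(np.radians(35)),np.cos(np.radians(35))
a=Rz@[-s35,0,c35]; e=Rz@[c35,0,s35]; y=Rz@[0,1,0]
org=np.array([610.6,24.3,65.]); W=org+Rz@[-69,0,45]
def onpl(d,px,P):
    o,v=ray(d,px); return o+v*((P-o)@a)/(v@a)
E
python3 - <<'E'
from wing import *
import pickle; d=pickle.load(open("m.pkl","rb"))
f=lambda x,yy:(205+x/5.5-.41,115+yy/5.5-.41)
print("W",W,"a",a,"e",e,"y",y)
print("W proj",proj(d,W),"W+12a",proj(d,W+12*a),"cap px",f(598,346))
for h in(12,14):
    c=onpl(d,f(598,346),W+h*a); q=c-W; print("cap",c,"off e,y",q@e,q@y)
for nm,A,B,h in(("low edge",(492,455),(708,280),12),("up edge bottom face",(417,398),(633,228),-12)):
    p=onpl(d,f(*A),W+h*a);q=onpl(d,f(*B),W+h*a); w=p-q; print(nm,"len",np.linalg.norm(w),"angle",np.arctan2(w@y,w@e), "mid off",((p+q)/2-W)@e,((p+q)/2-W)@y)
# plate corners check
for x,yy in((213,113),(452,113),(465,482)): print("plate",onz(d,f(x,yy),77))
s=arm.read_state();T=np.eye(4);T[:3,:3]=R.from_quat(s["ee_rot"]).as_matrix();T[:3,3]=s["position"]; print((np.linalg.inv(T)@d["world_from_camera"])[:3,3])
E
```

```text
W [542.08797824  16.10836561 110.        ] a [-0.56952002 -0.06809462  0.81915204] e [0.81335888 0.09724919 0.57357644] y [-0.11871934  0.99292785  0.        ]
W proj [306.74054435 176.2682096 ] W+12a [313.06836133 178.26811311] cap px (313.3172727272727, 177.4990909090909)
cap [535.09332219  14.50999953 119.65335226] off e,y -0.3076700239078746 -0.756661260492126
cap [535.09115054  13.99437239 122.05052844] off e,y 1.0153830991524733 -1.2683839915670012
low edge len 55.25077515612556 angle 0.5092975894742529 mid off -1.515376056562789 2.8984607665017226
up edge bottom face len 57.3465924571822 angle 0.5163349160376631 mid off 0.10560670945128385 -3.7316045329678413
plate [618.79933539 -15.18258851  77.        ]
plate [570.17499027 -20.88104788  77.        ]
plate [560.57830081  57.26866202  77.        ]
[  73.43515032    2.4214851  -143.44481909]
```

Cap and predicted axis agree within 1 mm, and wing angle φ≈0.51 gives a clamp angle of about 0.19, within 0–0.2. Now I compute the tilted pre-grasp pose.

```bash
cat > goal.py <<'E'
from wing import *
import sys
phi,h=float(sys.argv[1]),float(sys.argv[2])
w=np.cos(phi)*e+np.sin(phi)*y
X=-w;Z=-a;Y=np.cross(Z,X); G=np.stack([X,Y,Z],1)
arm.get_image("top"); s=arm.read_state(); M=R.from_quat(s["ee_rot"]).as_matrix()
P=W+h*a
rv=R.from_matrix(G@M.T).as_rotvec()
print("t",round(s["clock"],2),"pos",s["position"].round(1),"goal",P.round(1),"shift/400",((P-s["position"])/400).round(4),"turn",(rv/(np.pi/2)).round(4),"joints",s["joints"].round(2),"F",s["contact_force"].round(1),s["wrist_torque"].round(2),s["gripper_width"].round(1), "a-units",(-a*.1).round(4))
E
python3 goal.py 0.51 60
```

```text
Traceback (most recent call last):
  File "goal.py", line 9, in <module>
    print("t",round(s["clock"],2),"pos",s["position"].round(1),"goal",P.round(1),"shift/400",((P-s["position"])/400).round(4),"turn",(rv/(np.pi/2)).round(4),"joints",s["joints"].round(2),"F",s["contact_force"].round(1),s["wrist_torque"].round(2),s["gripper_width"].round(1), "a-units",(-a*.1).round(4))
                                                                                                                                                                                                                                                      ^^^^^^^^^^^^^^^^^^^^^^^^
AttributeError: 'float' object has no attribute 'round'
```

```bash
sed -i 's/s\["gripper_width"\].round(1)/round(s["gripper_width"],1)/' goal.py; python3 goal.py 0.51 60;  python3 goal.py 0.51 90
```

```text
t 15.4 pos [528.9  28.5 250.8] goal [507.9  12.  159.1] shift/400 [-0.0524 -0.0411 -0.229 ] turn [ 0.2462 -0.3248 -0.6534] joints [ 0.36  0.21 -0.19  0.   -1.17 -0.24] F [ 0.4 -0.1 -0.1] [ 0.01 -0.03 -0.02] 42.7 a-units [ 0.057   0.0068 -0.0819]
t 15.45 pos [528.9  28.4 250.6] goal [490.8  10.  183.7] shift/400 [-0.0951 -0.0461 -0.1671] turn [ 0.2461 -0.3251 -0.6534] joints [ 0.36  0.21 -0.19  0.   -1.17 -0.24] F [ 1.2 -0.1  0.4] [0.04 0.01 0.03] 42.4 a-units [ 0.057   0.0068 -0.0819]
```

Emit:
step_arm(series=[[-0.095, -0.046, -0.05, 0.246, -0.325, -0.653], [-0.095, -0.046, -0.1, 0.246, -0.325, -0.653], [-0.095, -0.046, -0.14, 0.246, -0.325, -0.653], [-0.095, -0.046, -0.167, 0.246, -0.325, -0.653], [-0.095, -0.046, -0.167, 0.246, -0.325, -0.653], [-0.095, -0.046, -0.167, 0.246, -0.325, -0.653], [-0.095, -0.046, -0.167, 0.246, -0.325, -0.653], [-0.095, -0.046, -0.167, 0.246, -0.325, -0.653], [-0.095, -0.046, -0.167, 0.246, -0.325, -0.653], [-0.095, -0.046, -0.167, 0.246, -0.325, -0.653], [-0.095, -0.046, -0.167, 0.246, -0.325, -0.653], [-0.095, -0.046, -0.167, 0.246, -0.325, -0.653]])

```text
clock: 16.45
position: [471.2, 9.6, 208.7]
ee_rot: [-0.318, 0.908, -0.066, 0.266]
contact_force: [0.9, -0.7, 1.3]
gripper_width: 43.0
```

```bash
python3 goal.py 0.51 -14.7; python3 - <<'E'
from wing import *
d=arm.get_image("wrist"); cv2.imwrite("pics/n_w.png",d["image"][:,:,::-1])
s=arm.get_image("side"); cv2.imwrite("pics/n_s.png",s["image"][:,:,::-1])
print(proj(d,W),proj(d,W+12*a))
E
```

```text
t 16.5 pos [468.9   9.7 209. ] goal [550.5  17.1  98. ] shift/400 [ 0.2039  0.0184 -0.2776] turn [ 0.0287 -0.0315 -0.0211] joints [ 0.33 -0.1  -1.02  0.84 -0.17 -2.03] F [-2.4 -0.4  0.8] [-0.13  1.3   0.03] 42.7 a-units [ 0.057   0.0068 -0.0819]
[312.63693678 203.03849756] [312.51908608 206.10967713]
```

View pics/n_w.png

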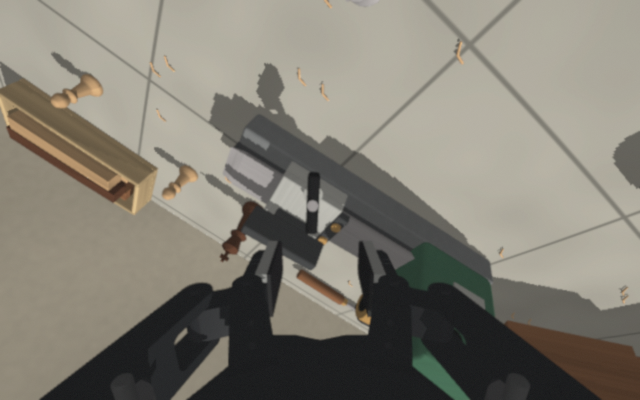

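View pics/n_s.png

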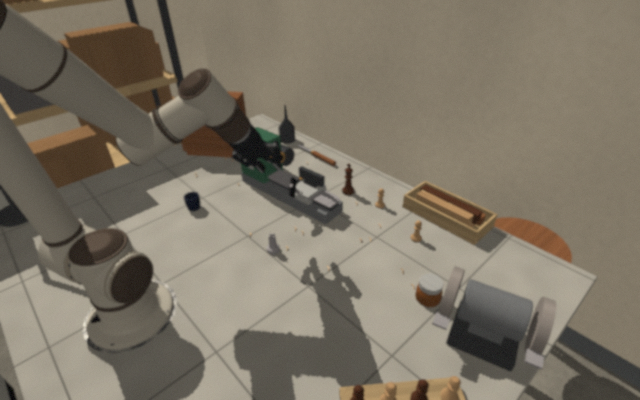

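The full 35° tilt drives joint 5 to its limit, at −0.17. The pads can instead grip the wing's flat faces with the tool pitched within the wing plane, nearer vertical. I recompute with a 30° pitch towards the wing direction.

```bash
cat > goal.py <<'E'
from wing import *
def goal(phi,h,dl=np.radians(30)):
    w=np.cos(phi)*e+np.sin(phi)*y
    Z=-(a*np.cos(dl)+w*np.sin(dl)); X=-(w*np.cos(dl)-a*np.sin(dl)); Y=np.cross(Z,X)
    return W-h*Z, np.stack([X,Y,Z],1)     # TCP h mm back from wing middle along tool
def show(phi,h,verb=True):
    P,G=goal(phi,h)
    s=arm.read_state(); M=R.from_quat(s["ee_rot"]).as_matrix(); rv=R.from_matrix(G@M.T).as_rotvec()
    print("t",round(s["clock"],2),"pos",s["position"].round(1),"goal",P.round(1),"shift/400",((P-s["position"])/400).round(4),"turn",(rv/(np.pi/2)).round(4),"Z",G[:,2].round(3))
    if verb: print("joints",s["joints"].round(3),"F",s["contact_force"].round(1),s["wrist_torque"].round(2),round(s["gripper_width"],1))
if __name__=="__main__":
    import sys; show(float(sys.argv[1]),float(sys.argv[2]))
E
python3 goal.py .51 60; python3 goal.py -.7 60
```

```text
t 16.6 pos [470.7   8.6 209. ] goal [532.1  29.7 167.6] shift/400 [ 0.1535  0.0526 -0.1034] turn [-0.1451  0.2361 -0.1176] Z [ 0.167 -0.226 -0.96 ]
joints [ 0.335 -0.101 -1.009  0.82  -0.173 -2.005] F [ 0.9 -0.8  0.5] [-0.13  1.05 -0.01] 42.9
t 16.6 pos [470.7   8.6 209. ] goal [533.5  -4.4 165.7] shift/400 [ 0.157  -0.0325 -0.1081] turn [ 0.4173  0.3719 -0.6373] Z [ 0.144  0.342 -0.929]
joints [ 0.335 -0.101 -1.009  0.82  -0.173 -2.005] F [ 0.9 -0.8  0.5] [-0.13  1.05 -0.01] 42.9
```

Emit:
step_arm(series=[[0.08, 0.03, 0, -0.145, 0.236, -0.118], [0.15, 0.05, 0, -0.145, 0.236, -0.118], [0.153, 0.053, -0.05, -0.145, 0.236, -0.118], [0.153, 0.053, -0.1, -0.145, 0.236, -0.118], [0.153, 0.053, -0.1, -0.145, 0.236, -0.118], [0.153, 0.053, -0.1, -0.145, 0.236, -0.118], [0.153, 0.053, -0.1, -0.145, 0.236, -0.118], [0.153, 0.053, -0.1, -0.145, 0.236, -0.118]])

```text
clock: 17.27
position: [531.7, 29.9, 169.5]
ee_rot: [-0.269, 0.953, -0.132, 0.051]
contact_force: [-0.2, -0.2, 0.0]
gripper_width: 42.8
```

```bash
python3 goal.py .51 60; python3 goal.py .51 -14.7
```

```text
t 17.27 pos [531.7  29.9 169.5] goal [532.1  29.7 167.6] shift/400 [ 0.001  -0.0006 -0.0048] turn [-0.0011  0.001   0.0008] Z [ 0.167 -0.226 -0.96 ]
joints [ 0.502  0.227 -0.564  0.406 -0.78  -1.813] F [-0.2 -0.2  0. ] [ 0.45  0.33 -0.04] 42.8
t 17.27 pos [531.7  29.9 169.5] goal [544.5  12.8  95.9] shift/400 [ 0.0322 -0.0428 -0.184 ] turn [-0.0011  0.001   0.0008] Z [ 0.167 -0.226 -0.96 ]
joints [ 0.502  0.227 -0.564  0.406 -0.78  -1.813] F [-0.2 -0.2  0. ] [ 0.45  0.33 -0.04] 42.8
```

```bash
python3 - <<'E'
from wing import *
d=arm.get_image("wrist"); cv2.imwrite("pics/o_w.png",d["image"][:,:,::-1])
print(proj(d,W),proj(d,W+12*a))
E
```

```text
[318.13580165 216.47388959] [318.01888087 213.72872572]
```

View pics/o_w.png

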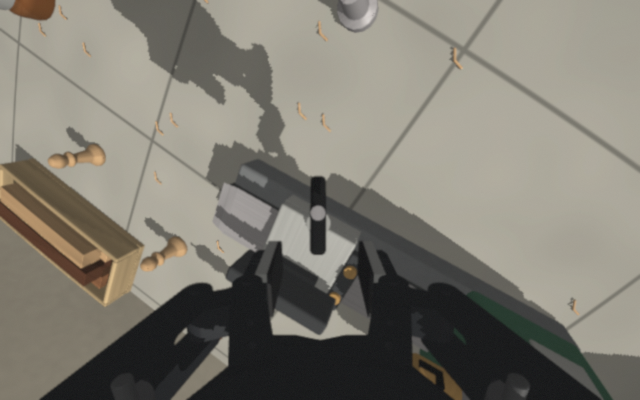

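The wing stands vertical and centred between the fingers at (318, 180–252), with the cap at (318,213) as predicted. I descend and grip.

Emit:
step_arm(series=[[0.01, -0.013, -0.055, 0, 0, 0], [0.019, -0.025, -0.11, 0, 0, 0], [0.027, -0.036, -0.155, 0, 0, 0], [0.032, -0.043, -0.182, 0, 0, 0], [0.032, -0.043, -0.184, 0, 0, 0], [0.032, -0.043, -0.184, 0, 0, 0]])

```text
clock: 17.82
position: [544.4, 12.4, 96.4]
ee_rot: [-0.269, 0.953, -0.133, 0.051]
contact_force: [-0.6, 0.3, -0.4]
gripper_width: 42.6
```

```bash
python3 goal.py .51 -14.7; python3 - <<'E'
from wing import *
d=arm.get_image("wrist"); cv2.imwrite("pics/p_w.png",d["image"][:,:,::-1])
E
```

```text
t 17.82 pos [544.4  12.4  96.4] goal [544.5  12.8  95.9] shift/400 [ 0.0003  0.0009 -0.0014] turn [-0.0007  0.0011  0.0012] Z [ 0.167 -0.226 -0.96 ]
joints [ 0.438  0.335 -0.667  0.531 -0.574 -1.909] F [-0.6  0.3 -0.4] [0.5  0.33 0.04] 42.6
```

View pics/p_w.png

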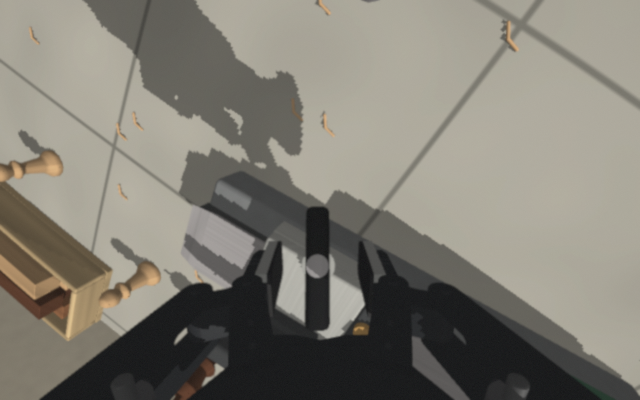

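Wing well straddled. Close.

Emit:
step_arm(series=[[0, 0, 0, 0, 0, 0], [0, 0, 0, 0, 0, 0], [0, 0, 0, 0, 0, 0], [0, 0, 0, 0, 0, 0], [0, 0, 0, 0, 0, 0], [0, 0, 0, 0, 0, 0], [0, 0, 0, 0, 0, 0]], jaw=-1)

```text
clock: 18.45
position: [545.7, 12.8, 97.5]
ee_rot: [-0.269, 0.953, -0.133, 0.052]
contact_force: [-0.0, -2.3, 6.8]
gripper_width: 10.9
```

```bash
cat > arc.py <<'E'
# rows rotating the present tool pose rigidly about the knob axis, clockwise looking along -a
from wing import *
import sys
st=[float(x) for x in sys.argv[1:]]
s=arm.read_state(); p=s["position"]; M=R.from_quat(s["ee_rot"]).as_matrix()
for t in st:
    Q=R.from_rotvec(-a*t); q=W+Q.apply(p-W)
    print(t,((q-p)/400).round(4).tolist()+(Q.as_rotvec()/(np.pi/2)).round(4).tolist())
Y=M[:,1]; print("t",round(s["clock"],2),"phi of pads",np.arctan2(-Y@e,Y@y).round(3),"out of plane",(Y@a).round(3),"pos",p.round(1),"joints",s["joints"].round(2),"F",s["contact_force"].round(1),"T",s["wrist_torque"].round(2),"Ta",((s["wrist_torque"])@a).round(2),s["gripper_width"])
E
python3 arc.py .1 .2 .3 .4 .5 .6
```

```text
0.1 [-0.0008, 0.0011, -0.0005, 0.0363, 0.0043, -0.0521]
0.2 [-0.0016, 0.0023, -0.0009, 0.0725, 0.0087, -0.1043]
0.3 [-0.0022, 0.0035, -0.0013, 0.1088, 0.013, -0.1564]
0.4 [-0.0028, 0.0049, -0.0015, 0.145, 0.0173, -0.2086]
0.5 [-0.0032, 0.0062, -0.0017, 0.1813, 0.0217, -0.2607]
0.6 [-0.0036, 0.0077, -0.0018, 0.2175, 0.026, -0.3129]
t 18.45 phi of pads 0.509 out of plane -0.003 pos [545.7  12.8  97.5] joints [ 0.44  0.34 -0.66  0.53 -0.58 -1.91] F [-0.  -2.3  6.8] T [-0.85 -0.02 -0.24] Ta 0.29 10.916850011452809
```

Emit:
step_arm(series=[[-0.001, 0.001, -0.0005, 0.036, 0.004, -0.052], [-0.0016, 0.0023, -0.001, 0.0725, 0.009, -0.104], [-0.0022, 0.0035, -0.0013, 0.109, 0.013, -0.156], [-0.0028, 0.005, -0.0015, 0.145, 0.0175, -0.209], [-0.0036, 0.0077, -0.0018, 0.2175, 0.026, -0.313], [-0.0036, 0.0077, -0.0018, 0.2175, 0.026, -0.313]])

```text
clock: 18.95
position: [545.0, 15.7, 97.3]
ee_rot: [-0.019, 0.998, 0.028, 0.044]
contact_force: [-3.5, -3.2, 7.9]
gripper_width: 11.0
```

```bash
python3 arc.py .15 .3 .45 .61 .7 .8; python3 - <<'E'
from wing import *
d=arm.get_image("wrist"); cv2.imwrite("pics/q_w.png",d["image"][:,:,::-1])
E
```

```text
0.15 [-0.0003, 0.0018, -0.0001, 0.0544, 0.0065, -0.0782]
0.3 [-0.0005, 0.0037, -0.0, 0.1088, 0.013, -0.1564]
0.45 [-0.0003, 0.0055, 0.0002, 0.1632, 0.0195, -0.2347]
0.61 [0.0, 0.0074, 0.0006, 0.2212, 0.0264, -0.3181]
0.7 [0.0004, 0.0085, 0.001, 0.2538, 0.0303, -0.365]
0.8 [0.0008, 0.0096, 0.0014, 0.2901, 0.0347, -0.4172]
t 18.95 phi of pads -0.096 out of plane -0.001 pos [545.   15.7  97.3] joints [ 0.31  0.35 -0.41 -0.04 -0.7  -1.81] F [-3.5 -3.2  7.9] T [-1.11  0.54 -0.02] Ta 0.58 10.976875211512816
```

View pics/q_w.png

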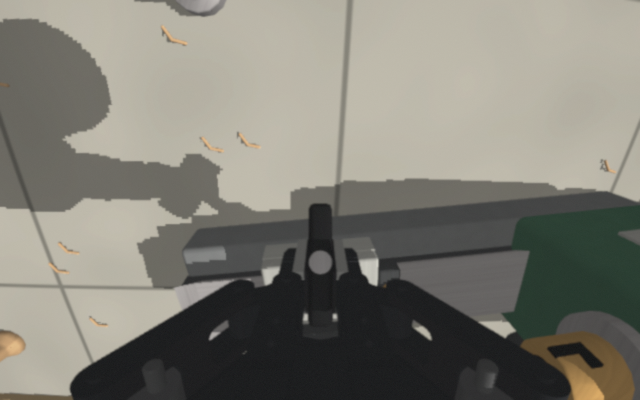

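The wing turns with the pads (still vertical at column 320) and the forces are small. I continue.

Emit:
step_arm(series=[[-0.0003, 0.0018, 0, 0.054, 0.0065, -0.078], [-0.0005, 0.0037, 0, 0.109, 0.013, -0.156], [-0.0003, 0.0055, 0, 0.163, 0.0195, -0.235], [0, 0.0065, 0.0004, 0.199, 0.024, -0.287], [0, 0.0065, 0.0004, 0.199, 0.024, -0.287]])

```text
clock: 19.42
position: [545.6, 18.0, 97.9]
ee_rot: [0.211, 0.961, 0.173, 0.034]
contact_force: [-2.1, -0.9, 8.5]
gripper_width: 10.7
```

```bash
python3 arc.py .03 .06 .1 .15 .2
```

```text
0.03 [0.0001, 0.0003, 0.0001, 0.0109, 0.0013, -0.0156]
0.06 [0.0001, 0.0006, 0.0001, 0.0218, 0.0026, -0.0313]
0.1 [0.0002, 0.001, 0.0002, 0.0363, 0.0043, -0.0521]
0.15 [0.0004, 0.0015, 0.0004, 0.0544, 0.0065, -0.0782]
0.2 [0.0005, 0.002, 0.0005, 0.0725, 0.0087, -0.1043]
t 19.42 phi of pads -0.647 out of plane 0.001 pos [545.6  18.   97.9] joints [ 0.14  0.36 -0.3  -0.44 -0.77 -1.84] F [-2.1 -0.9  8.5] T [-0.28  0.33  0.18] Ta 0.28 10.699149900734268
```

Pads at −0.647. Next I take small steps past −0.70, watching the torque.

Emit:
step_arm(series=[[0, 0.0006, 0, 0.022, 0.0026, -0.031], [0, 0.0006, 0, 0.022, 0.0026, -0.031]])

```text
clock: 19.58
position: [545.7, 18.2, 97.9]
ee_rot: [0.235, 0.953, 0.188, 0.033]
contact_force: [-2.4, -1.7, 8.5]
gripper_width: 11.2
```

```bash
python3 arc.py .06
```

```text
0.06 [0.0001, 0.0006, 0.0001, 0.0218, 0.0026, -0.0313]
t 19.58 phi of pads -0.704 out of plane 0.002 pos [545.7  18.2  97.9] joints [ 0.12  0.36 -0.3  -0.48 -0.77 -1.85] F [-2.4 -1.7  8.5] T [-0.38  0.32 -0.07] Ta 0.14 11.245398559790488
```

Emit:
step_arm(series=[[0, 0.0006, 0, 0.022, 0.0026, -0.031], [0, 0.0006, 0, 0.022, 0.0026, -0.031]])

```text
clock: 19.75
position: [546.4, 18.7, 98.4]
ee_rot: [0.256, 0.945, 0.202, 0.033]
contact_force: [-0.3, 0.2, 9.3]
gripper_width: 11.1
```

```bash
python3 arc.py .06
```

```text
0.06 [0.0002, 0.0005, 0.0002, 0.0218, 0.0026, -0.0313]
t 19.75 phi of pads -0.759 out of plane 0.005 pos [546.4  18.7  98.4] joints [ 0.1   0.36 -0.29 -0.52 -0.78 -1.85] F [-0.3  0.2  9.3] T [-0.61 -0.08  0.62] Ta 0.86 11.128374583278745
```

Emit:
step_arm(series=[[0, 0.0006, 0, 0.022, 0.0026, -0.031], [0, 0.0006, 0, 0.022, 0.0026, -0.031]])

```text
clock: 19.92
position: [546.5, 18.9, 98.5]
ee_rot: [0.277, 0.935, 0.217, 0.032]
contact_force: [-1.2, 0.8, 9.0]
gripper_width: 10.7
```

```bash
python3 arc.py .06
```

```text
0.06 [0.0002, 0.0004, 0.0002, 0.0218, 0.0026, -0.0313]
t 19.92 phi of pads -0.814 out of plane 0.007 pos [546.5  18.9  98.5] joints [ 0.08  0.36 -0.29 -0.56 -0.78 -1.85] F [-1.2  0.8  9. ] T [-1.19 -0.28  1.59] Ta 2.0 10.739991270452302
```

Emit:
step_arm(series=[[0, 0.0006, 0, 0.022, 0.0026, -0.031], [0, 0.0006, 0, 0.022, 0.0026, -0.031], [0, 0.0006, 0, 0.022, 0.0026, -0.031]])

```text
clock: 20.17
position: [546.6, 19.1, 98.6]
ee_rot: [0.298, 0.926, 0.23, 0.03]
contact_force: [-1.2, 0.7, 10.0]
gripper_width: 11.3
```

```bash
python3 arc.py .06; python3 - <<'E'
from wing import *
d=arm.get_image("wrist"); cv2.imwrite("pics/r_w.png",d["image"][:,:,::-1])
E
```

```text
0.06 [0.0003, 0.0004, 0.0002, 0.0218, 0.0026, -0.0313]
t 20.17 phi of pads -0.866 out of plane 0.009 pos [546.6  19.1  98.6] joints [ 0.06  0.36 -0.29 -0.6  -0.78 -1.85] F [-1.2  0.7 10. ] T [-2.12 -0.25  2.32] Ta 3.13 11.272003942693468
```

View pics/r_w.png

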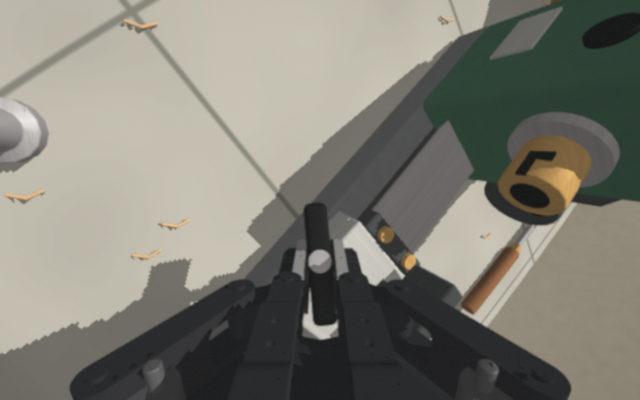

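The torque climbed 0.1 → 0.9 → 2.0 → 3.1 N m once past about −0.70, so that is the end stop. I release and back straight out along the tool axis.

Emit:
step_arm(series=[[0, 0, 0, 0, 0, 0], [0, 0, 0, 0, 0, 0], [0, 0, 0, 0, 0, 0], [0, 0, 0, 0, 0, 0], [0, 0, 0, 0, 0, 0], [0, 0, 0, 0, 0, 0]], jaw=0)

```text
clock: 20.72
position: [543.4, 19.8, 94.8]
ee_rot: [0.305, 0.923, 0.231, 0.025]
contact_force: [0.6, -0.3, -0.2]
gripper_width: 43.1
```

```bash
python3 - <<'E'
from wing import *
s=arm.read_state(); M=R.from_quat(s["ee_rot"]).as_matrix(); print(s["clock"],s["position"],s["gripper_width"],s["contact_force"],s["wrist_torque"],"back 80mm:",(-M[:,2]*.2).round(4))
# return to tool-down, same X heading as the lathe picture
print("turn to down yaw",(R.from_matrix(np.stack([[.12,-.993,0],[-.993,-.12,0],[0,0,-1.]],1)@M.T).as_rotvec()/(np.pi/2)).round(3))
d=arm.get_image("wrist"); cv2.imwrite("pics/s_w.png",d["image"][:,:,::-1])
E
```

```text
20.7167 [543.35619939  19.7867275   94.75540119] 43.09160105422006 [ 0.558376   -0.27463012 -0.19753636] [-0.83371975  0.35583973 -0.00996015] back 80mm: [-0.0375 -0.0823  0.1784]
turn to down yaw [-0.279 -0.253  1.45 ]
```

View pics/s_w.png

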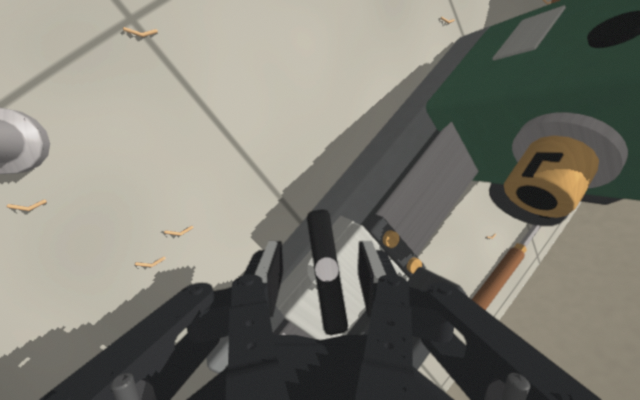

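The wing is free, lying between (318,212) and (337,332), about 0.16 rad short of the tool. That fits it standing at −0.70. I retreat.

Emit:
step_arm(series=[[-0.01, -0.02, 0.045, 0, 0, 0], [-0.02, -0.04, 0.09, 0, 0, 0], [-0.03, -0.06, 0.135, 0, 0, 0], [-0.0375, -0.082, 0.178, 0, 0, 0], [-0.05, -0.1, 0.25, 0, 0, 0], [-0.15, -0.1, 0.3, 0, 0, 0], [-0.2, -0.1, 0.3, 0, 0, 0], [-0.2, -0.1, 0.3, 0, 0, 0], [-0.2, -0.1, 0.3, 0, 0, 0]])

```text
clock: 21.52
position: [462.9, -20.3, 215.8]
ee_rot: [0.305, 0.923, 0.231, 0.026]
contact_force: [0.1, 0.8, -0.3]
gripper_width: 42.6
```

```bash
python3 - <<'E'
from wing import *
d=arm.get_image("wrist"); cv2.imwrite("pics/t_w.png",d["image"][:,:,::-1])
t=arm.get_image("top"); cv2.imwrite("pics/t_t.png",t["image"][:,:,::-1])
s=arm.get_image("side"); cv2.imwrite("pics/t_s.png",s["image"][:,:,::-1])
for p in(-.7,): 
  w=np.cos(p)*e+np.sin(p)*y
  print(proj(d,W+12*a),proj(d,W+12*a+30*w),proj(d,W+12*a-30*w))
import pickle; pickle.dump(d,open("t.pkl","wb"))
print(arm.read_state()["position"])
E
```

```text
[341.69033377 243.91078351] [347.59099679 273.78889129] [336.02407488 215.27922324]
[464.1329945  -20.13712488 214.69784719]
```

View pics/t_w.png

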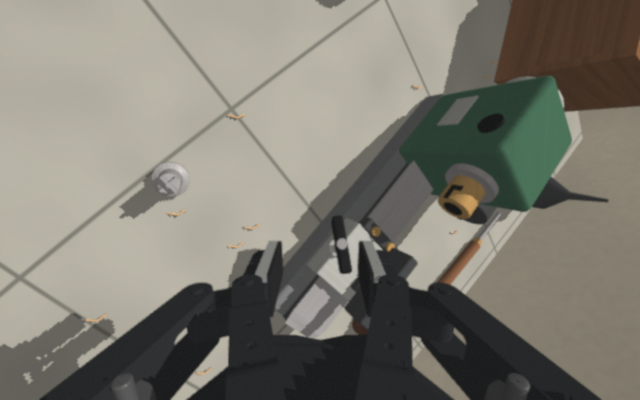

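View pics/t_t.png

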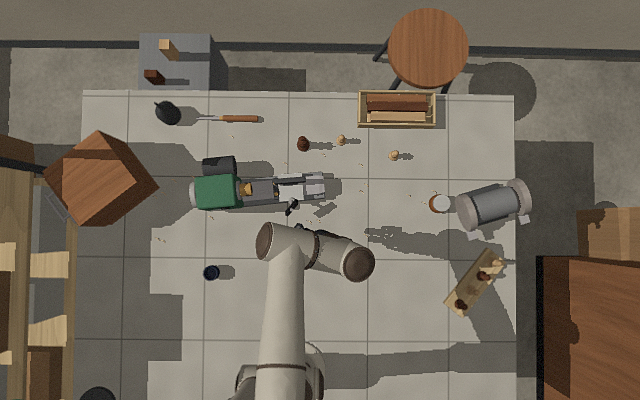

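View pics/t_s.png

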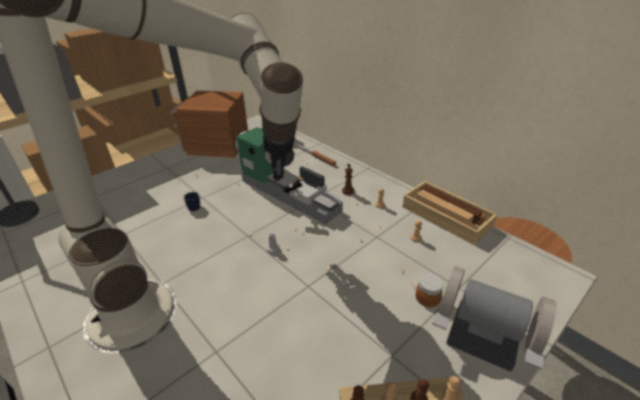

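Predicted wing ends for "tight" (336,215) and (348,274) match what is seen. Last check is the gap between plate and stop.

```bash
python3 - <<'E'
from wing import *
import pickle; d=pickle.load(open("t.pkl","rb"))
crop(d,300,200,420,320,4.5,"pics/u_w.png")
t=arm.get_image("top"); crop(t,225,160,345,230,6,"pics/u_t.png")
s=arm.read_state(); print(s["contact_force"],s["joint_vel"].round(3))
E
```

```text
[ 0.16782005  0.47039993 -0.99661491] [-0.     0.005  0.001 -0.    -0.002 -0.001]
```

View pics/u_w.png

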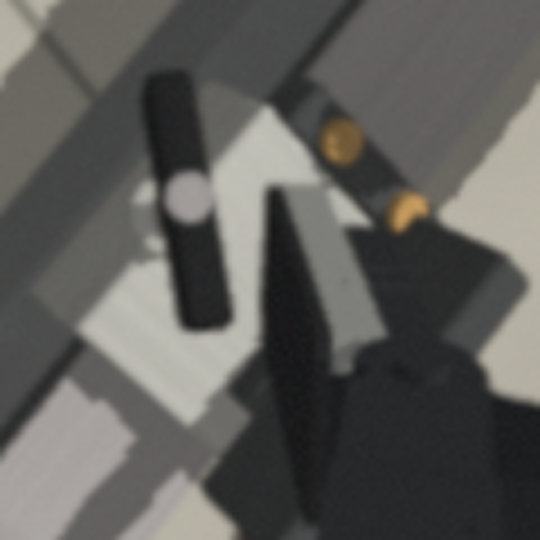

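View pics/u_t.png

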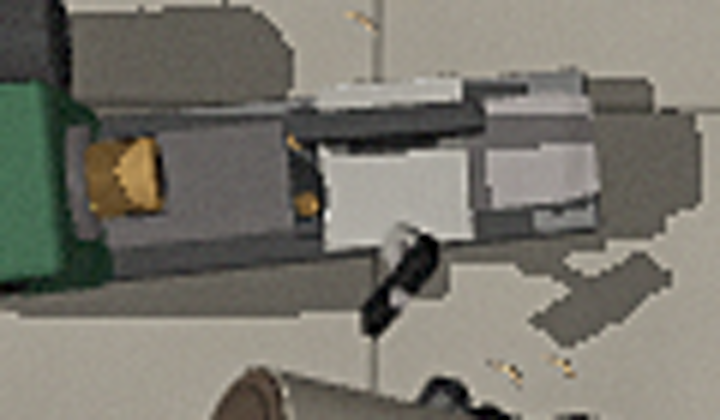

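The plate edge meets the stop bar with no visible gap, the wing is tight, and the bystanders sit at the same pixels as at the start. I hand in.

```bash
python3 -c "
from bench import arm
print(arm.job_done())"
```

```text
the job is handed in; nothing more can be done
None
```

The carriage is on the bed against the stop bar, knob on the robot's side, with the wing knob tightened to its end stop. The job is handed in, at about 22 s on the robot's clock.

**Sliding on:** I gripped the carriage by the blade, lined it up with the open end and slid it along the rail. The push force rose from 3 to 9 N and the motion stopped at the bar. I then let go of the blade.

**Tightening:** I turned the knob clockwise from about 0.19 rad. Past the 1.4 rad mark the torque rose from 0.1 to 3.1 N m, so it is at its end. I let go and backed clear.

**Last checks:**
- The plate shows no visible gap to the stop bar in the wrist and top views.
- The wing's ends lie within about 2 pixels of where they should be when tight.
- By eye, the other things stand at the same places in the top view as at the start.
- The robot was touching nothing, with a force reading of about 1 N, which is noise.

**What disagreed:**
- The state reading and the cameras differed by 1–2 mm. I corrected by 2.6 mm across the rail before entering, after comparing plate and rail in one top picture.
- My first knob approach, tilted 35°, ran joint 5 almost to its limit (−0.17, limit −0.16). I gripped the wing with the tool nearer vertical instead.

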